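Square a leaning row of mounting plates into a corner stop and set the bookend

TASK

The three mounting plates have slumped in the corner stop: stand them upright and flat against the backstop, in the same order, and square them so that their edges are flush against the side fence. Leave the red bookend standing on the table square against the front plate, roughly in the middle of its width, to keep the row up. Do not knock a plate down, and leave the blue case, the lens post and the tin where they are.

Things in the scene. Friction and masses are not known exactly. Their poses are not given: they have to be found in the camera images.
- corner: grey corner stop fixed to the table, backstop on the left, fence on the robot side. Origin on the table where the working faces of backstop and side fence meet. x points into the backstop (face is plane x=0, y -110 to 0 mm, 110 mm high); y points into the fence (face is plane y=0, x -95 to 0 mm, 80 mm high); z up. Plates stand at negative x and y. Open at front (-x) and on the -y side
- light_bar (a point): centre of the black light bar fixed over the corner stop, 63 mm before the backstop face: 24 mm deep (x), 96 mm wide (y), spanning 150 to 170 mm above the table, on two arms from the backstop. An upright gripper cannot work beneath it: lean the tool back 30 to 45 degrees, fingertips leading
- plate_back: black flat metal mounting plate, 10 mm thick (its x), 120 mm wide (its y), 100 mm high (its z), about 0.3 kg, loose, the one nearest the backstop. Origin at the centre of its bottom face. At the start it leans about 24 to 30 degrees with its top towards the backstop and its foot out from it, standing off the fence by some 10 to 35 mm
- plate_mid: blue flat metal mounting plate, 10 mm thick (its x), 120 mm wide (its y), 100 mm high (its z), about 0.3 kg, loose, the one in the middle. Origin at the centre of its bottom face. At the start it leans about 24 to 30 degrees with its top towards the backstop and its foot out from it, standing off the fence by some 10 to 35 mm
- plate_front: bare aluminium flat metal mounting plate, 10 mm thick (its x), 120 mm wide (its y), 100 mm high (its z), about 0.3 kg, loose, the one nearest the open front. Origin at the centre of its bottom face. At the start it leans about 24 to 30 degrees with its top towards the backstop and its foot out from it, standing off the fence by some 10 to 35 mm
- bookend_grip (a point): grip point of the red steel bookend (loose, 0.6 kg): face plate 100 mm wide (y), 60 high, 12 thick (x), with a rib behind its middle 30 mm wide (y), 52 long (x), 60 high. The point is in the rib on the mid plane, 40 mm above the underside, 42 mm behind the face's pressing surface, 22 mm ahead of the rib's rear end. x points out of the pressing surface, z up
- case: closed blue plastic case, 95 x 65 x 34 mm, bystander; origin at the centre of its underside
- lens_post: lens in a round black mount on a post with a steel foot 75 x 35 mm, 132 mm tall overall, bystander; origin at the centre of its underside
- cap_tin: round metal tin with black cap, 62 mm across, 28 mm tall, bystander; origin at the centre of its underside

How it is judged:
By the outcome, as a careful person would: the job done as asked, in the order asked, and still so for the second after the job is handed in, with the robot touching nothing.
It also fails if it takes over 64 s, if anything falls off the work surface, if the arm or the gripper's body presses on something with over 40 N, if the wrist force passes 120 N, or if a joint passes its speed limit or range.

ROBOT

A 6-joint arm with a two-finger parallel gripper is mounted at the origin on the work surface. World frame = base frame: x ahead of the robot, y to its left, z up, the work surface at z = 0. Lengths are in m, angles in degrees, forces in N, time in s.
With the tool pointing down it reaches from about 0.35 to 0.725 m from the base axis. Payload 4.3 kg.
Tool frame: the origin (TCP) lies at the very end of the fingers, on their centre line; the grasp point (between the pads) lies 19 mm behind it; x points along the fingers, z is the direction in which the jaws open and shut, and the axes are right-handed (so a half turn about x gives the same grasp; the last joint's range is limited). The gripper opens to 85 mm and grips with 20 to 120 N. Pads are 22 mm wide; open, the fingers measure 114 mm over their backs; the gripper's body (76 mm by 85 mm) begins 54 mm behind the grasp point. The pads swing forward as they close: fully open they stand 13 mm farther back than shut.
Start: joints at [-82.122, 21.618, 4.641, 73.018, 0, 83.68], TCP at [0.141, -0.557, 0.197] pointing down, gripper open.
Joint ranges: [-156.06, 156.06], [-48.1, 94.91], [-58.44, 69.94], [-101.28, 121.22], [-78.64, 73.56], [-180, 180]. Speed limits (degrees/s): [147.25, 147.25, 180, 180, 180, 180].

INTERFACE

Orientations are given as a 3x3 rotation matrix whose columns are the frame's x, y, z axes.
In Python, from plant import ctrl gives the robot as it stands. The module is installed in compiled form; this text tells all that it offers.
- The arm moves only by the tool jog_arm, never from a script. Its argument "rows" is text: rows parted by semicolons, each of 6 numbers parted by spaces: the shift along the tool's x, y, z as a fraction of full scale, then the turn, a rotation vector about the tool's x, y, z as a fraction of full scale. In form: tx ty tz wx wy wz; .... A call has 1 to 12 rows; each row shifts and turns the commanded pose from where the row before left it, along the tool's axes as they then stand; what a row does not reach is not made up. Full scale, the value 1, is 150 mm for a shift and 45 degrees for a turn. A row lasts 1/10 s, in which the tool goes at most 50 mm and 8.59 degrees, less where a joint would pass 70% of its speed; a pose out of reach is approached as far as the arm can. A call with a number of a shift or a turn outside -1 to 1 is refused whole. A call with a gripper value outside its range is refused whole. "jaw" is the opening, from 0 (shut) to 1 (fully open), set as the call begins (left out, the last holds). The fingers move at their own pace and stop on an object; "force" is the grip in N (left out, the last holds). Time passes only in rows, so rows that do not move let the fingers close. It gives the time, the measured TCP pose, the force and the opening at its end, in the units of the state.
- ctrl.observe(): the state, without advancing time (a new reading comes with each control period).
- ctrl.read_camera(name): name is "scene" or "top" or "wrist"; returns a dict with "image" (384x512x3 uint8, blue, green, red), "mtx" (3x3 intrinsics, pixels), "dist_coeffs" ([k1, k2, p1, p2, k3] as OpenCV has them; the pictures are not rectified), "rvec" (rotation vector, rad) and "tvec" (3), from world to camera coordinates, as OpenCV has them. Camera axes: x right, y down, z forward; pixel columns grow to the right and rows downward; lengths in m; the calibration is good to about 2 mm. A picture is of the moment at which its call begins. There is no depth.
- ctrl.close_job(): hands the job in, once; it reports no verdict.
Trained networks look in a picture, given as the dict that the camera call returned (one of the last four; its "shot" number tells which), for a name from the list of things; names that differ only in an ending like _2 or _b are one class to them, and where a whole thing is asked for, a point or a joint stands for the part that bears it (a point fixed in the world has none). Each returns a list of dicts, best first, with "score" (0 to 1); they miss things now and then, are a little off and sometimes report something else, mostly with a low value. They report only what shows in the picture. A call takes as long as a camera call.
- ctrl.look_for(picture, thing): "position" ([x, y, z] in m, in world coordinates, good to about 4 mm: the middle of the surface that is visible of it).
- ctrl.masks_of(picture, thing): "mask" (384x512 bool, what is visible of it).
- ctrl.landmark_of(picture, thing): "position" ([x, y, z] in m, in world coordinates, good to about 4 mm: a listed point, or the origin of a listed thing).
The state is a dict: "clock": time; "qpos": joint angles; "dq": joint speeds; "effort": joint torques, N m; "tool_pos": TCP position; "orientation": TCP orientation; "force": force on the tool from outside, world axes, zero at the start; "wrist_torque": the same for the moment, N m; "grip_width": finger opening in m.
Only numpy, scipy, OpenCV 4.12 (cv2) and the standard library are available. Lean on these libraries where they do the work, as an engineer would, in place of code of your own. Each camera call takes 0.05 s, during which the arm holds its last target. There are 200 camera calls.

## Working session

There is one attempt and no reset: what is moved stays moved. The work goes in short steps, Python scripts to look and compute and a tool call to move; the robot and the scene stay as the last step left them, time stands still between calls to the robot, and variables do not carry over. Pictures are saved under pics/ and viewed, about 8 in all and at most 12, crops included, and the job is handed in when it is done.

Besides the shell and the picture viewer there is one more tool, called after ">>>" as name(argument=value, ...) on one line, values as JSON. jog_arm: Moves the arm, as the interface text tells. Shift numbers are shares of 150 mm and turn numbers shares of 45 degrees, none past 1 either way. Its arguments: {"type":"object","properties":{"rows":{"type":"string"},"jaw":{"type":"number"},"force":{"type":"number"}},"required":["rows"]}

```bash
mkdir -p pics
cat > h.py <<'E'
import numpy as np, cv2
from plant import ctrl
def proj(p,pts):
    return cv2.projectPoints(np.array(pts,float).reshape(-1,3),np.array(p["rvec"]),np.array(p["tvec"]),np.array(p["mtx"]),np.array(p["dist_coeffs"]))[0][:,0]
def ray(p,uv,z):
    n=cv2.undistortPoints(np.array([[uv]],float),np.array(p["mtx"]),np.array(p["dist_coeffs"]))[0,0]
    R=cv2.Rodrigues(np.array(p["rvec"]))[0];c=-R.T@np.array(p["tvec"]).ravel();d=R.T@np.r_[n,1]
    return c+d*(z-c[2])/d[2]
E
python3 - <<'E'
from h import *
np.set_printoptions(precision=4,suppress=True)
s=ctrl.observe();print(s)
ims=[]
for n in ["scene","top","wrist"]:
    p=ctrl.read_camera(n);ims.append(p["image"]);R=cv2.Rodrigues(np.array(p["rvec"]))[0];print(n,"cam at",-R.T@np.array(p["tvec"]).ravel())
    for t in ["corner","light_bar","plate_back","plate_mid","plate_front","bookend_grip","case","lens_post","cap_tin"]:
        print(t,[(np.round(d["position"],4),round(d["score"],2)) for d in ctrl.landmark_of(p,t)[:2]])
cv2.imwrite("pics/a.png",ims[0]);cv2.imwrite("pics/b.png",ims[1])
E
```

```text
{'clock': 0.0, 'qpos': array([-82.1215,  21.6612,   4.5611,  73.0189,   0.0002,  83.6816]), 'dq': array([-0.0749,  0.0629, -0.0022,  0.0327,  0.0226,  0.0592]), 'effort': array([  0.0026, -46.3612,  26.987 ,   0.0208,   0.0002,   0.    ]), 'tool_pos': array([ 0.1409, -0.5567,  0.196 ]), 'orientation': array([[-0.0003,  0.9695,  0.2453],
       [ 0.0021,  0.2453, -0.9695],
       [-1.    ,  0.0002, -0.0021]]), 'force': array([-0.2084,  0.5944,  0.4093]), 'wrist_torque': array([0.029 , 0.0086, 0.0196]), 'grip_width': 0.08523401466495577}
scene cam at [ 1.3513 -0.2096  0.8112]
corner [(array([ 0.4506,  0.0582, -0.0031]), 0.67)]
light_bar [(array([0.5143, 0.0046, 0.161 ]), 0.82), (array([ 0.6206, -0.3253,  0.0033]), 0.36)]
plate_back [(array([0.5453, 0.0285, 0.0006]), 0.64)]
plate_mid [(array([0.5347, 0.0186, 0.0041]), 0.47)]
plate_front []
bookend_grip [(array([ 0.4276, -0.3859,  0.0455]), 0.65)]
case [(array([0.4594, 0.3423, 0.0031]), 0.71)]
lens_post [(array([0.6625, 0.2812, 0.0002]), 0.89), (array([0.5373, 0.0145, 0.0047]), 0.32)]
cap_tin [(array([ 0.6182, -0.3236,  0.0009]), 0.61)]
top cam at [ 0.4852 -0.0139  1.1026]
corner [(array([ 0.4485,  0.0593, -0.001 ]), 0.62)]
light_bar [(array([0.5209, 0.0038, 0.1613]), 0.97)]
plate_back []
plate_mid []
plate_front [(array([0.5379, 0.0029, 0.0001]), 0.84)]
bookend_grip [(array([ 0.4246, -0.3874,  0.0406]), 0.71), (array([0.5393, 0.0034, 0.0002]), 0.63)]
case [(array([ 0.4592,  0.343 , -0.0027]), 0.86)]
lens_post [(array([0.6597, 0.2796, 0.0012]), 0.59), (array([ 0.4233, -0.3856,  0.0411]), 0.38)]
cap_tin [(array([ 0.6198, -0.3253, -0.0002]), 0.57)]
wrist cam at [ 0.2222 -0.5359  0.3737]
corner []
light_bar []
plate_back []
plate_mid []
plate_front []
bookend_grip []
case []
lens_post []
cap_tin []
```

```bash
ls pics; python3 -c "
import cv2,numpy as np
a=cv2.imread('pics/a.png');b=cv2.imread('pics/b.png')
cv2.imwrite('pics/a2.png',cv2.resize(a,(800,600)));cv2.imwrite('pics/b2.png',cv2.resize(b,(800,600)))"
```

```text
a.png
b.png
```

View pics/a2.png

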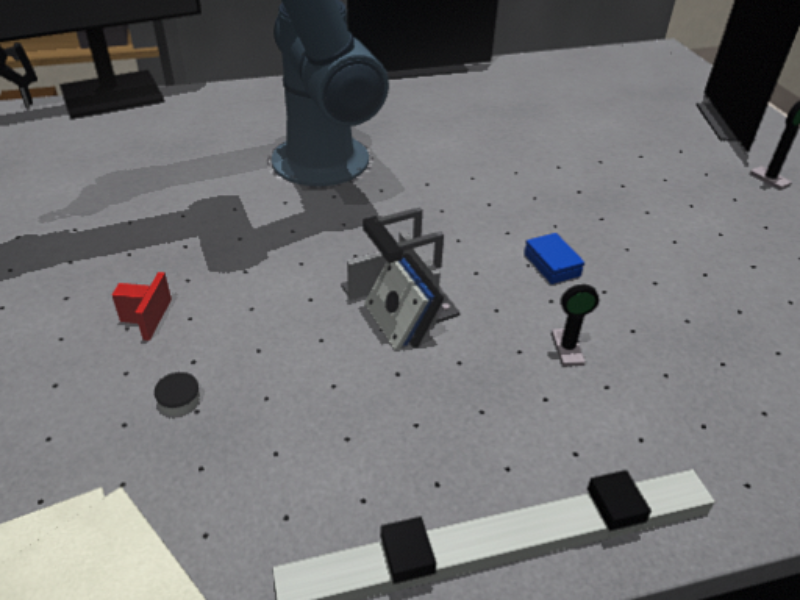

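View pics/b2.png

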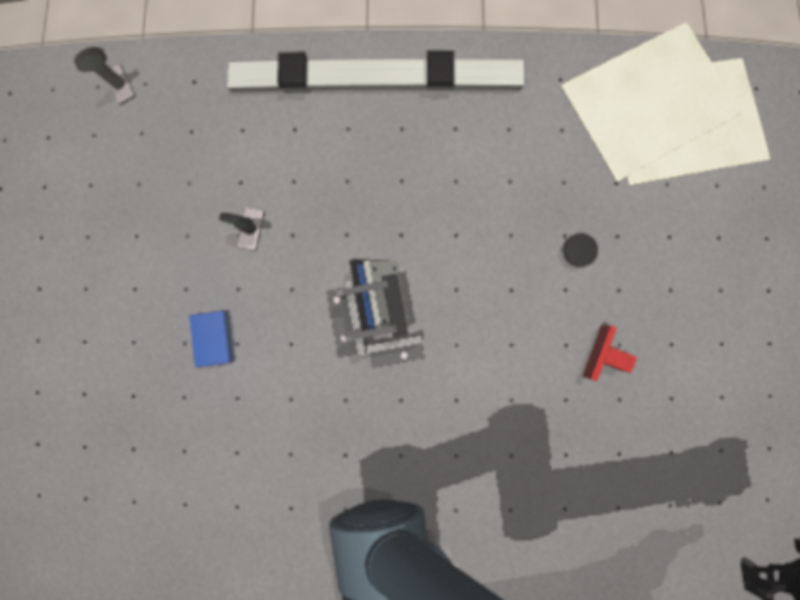

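The scene view shows the leaning stack at about (400,300) under the bar and the red bookend at (145,300). The top view shows the corner at about (375,310) and the bookend at (610,355). Next I'll refine the yaws.

```bash
cat >> h.py <<'E'
def maskpose(p,t,z):
    m=ctrl.masks_of(p,t)
    if not m: return None
    c=max(cv2.findContours(m[0]["mask"].astype(np.uint8),0,1)[0],key=cv2.contourArea).reshape(-1,2)
    w=np.array([ray(p,q,z)[:2] for q in c],np.float32)
    return m[0]["score"],cv2.minAreaRect(w),w
def cpts(o,yaw,P):
    c,s=np.cos(np.radians(yaw)),np.sin(np.radians(yaw));P=np.array(P,float)
    return np.c_[o[0]+c*P[:,0]-s*P[:,1],o[1]+s*P[:,0]+c*P[:,1],P[:,2]]
def draw(img,p,pts,col,k,off):
    q=((proj(p,pts)-off)*k).astype(int)
    cv2.polylines(img,[q.reshape(-1,1,2)],True,col,1)
E
python3 - <<'E'
from h import *
p=ctrl.read_camera("top")
for t,z in [("light_bar",.17),("bookend_grip",.06),("corner",.1)]:
    r=maskpose(p,t,z); print(t,r and (r[0],r[1]))
r=maskpose(p,"bookend_grip",.06); print(r and r[2].mean(0))
o=(.4495,.0587);outs=[]
for n,p in [("top",p),("scene",ctrl.read_camera("scene"))]:
    lo=proj(p,[[.5,.0,.06]])[0]-[50,45]; k=6
    if n=="top":k=6
    x0,y0=lo.astype(int);im=cv2.resize(p["image"][y0:y0+90,x0:x0+100],None,fx=k,fy=k,interpolation=cv2.INTER_CUBIC)
    for yaw,col in [(100,(0,255,255))]:
        draw(im,p,cpts(o,yaw,[[0,-.11,.11],[0,0,.11],[0,0,0],[0,-.11,0]]),col,k,[x0,y0])
        draw(im,p,cpts(o,yaw,[[-.095,0,.08],[0,0,.08],[0,0,0],[-.095,0,0]]),(0,255,0),k,[x0,y0])
        draw(im,p,cpts(o,yaw,[[-.075,-.106,.17],[-.051,-.106,.17],[-.051,-.010,.17],[-.075,-.010,.17]]),(255,0,255),k,[x0,y0])
    outs.append(im)
cv2.imwrite("pics/c.png",cv2.resize(np.hstack(outs),(800,360)))
cv2.imwrite("pics/c1.png",outs[0])
cv2.imwrite("pics/c2.png",outs[1])
E
```

```text
light_bar (0.7, ((0.48959866166114807, 0.03779337555170059), (0.13612058758735657, 0.13208307325839996), 10.617307662963867))
bookend_grip (0.63, ((0.42998677492141724, -0.36726051568984985), (0.08438333868980408, 0.10125231742858887), 67.83000946044922))
corner (0.55, ((0.4884272515773773, 0.04308360442519188), (0.14636799693107605, 0.13881650567054749), 12.239567756652832))
[ 0.433684   -0.35811064]
```

View pics/c1.png

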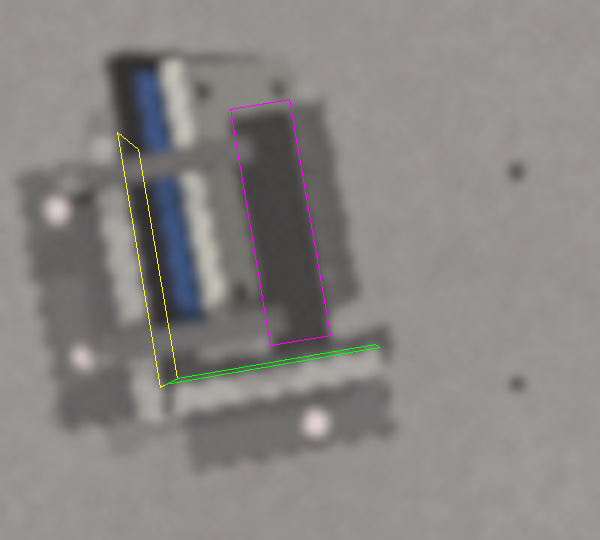

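View pics/c2.png

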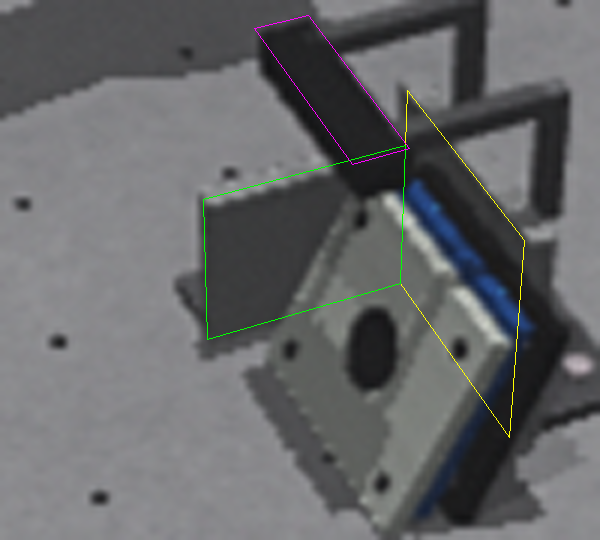

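```bash
cat >> h.py <<'E'
from scipy.spatial.transform import Rotation as Ro
O=np.array([.4495,.0587,0]);CY=100.
def leanR(yaw,lean,zsgn=1):   # fingertips lead toward azimuth yaw
    a=np.radians(yaw);l=np.radians(lean);X=np.array([np.cos(a),np.sin(a),0]);Z=np.array([0,0,1.])
    tx=np.sin(l)*X-np.cos(l)*Z; tz=zsgn*np.cross(Z,X); return np.c_[tx,np.cross(tz,tx),tz]
def plan(P,R,N,cmd=None):
    s=ctrl.observe();p=np.array(s["tool_pos"]);R0=np.array(s["orientation"])
    if cmd is not None: p,R0=cmd
    rv=Ro.from_matrix(R0.T@R).as_rotvec(); out=[]
    for i in range(N):
        Ri=R0@Ro.from_rotvec(rv*i/N).as_matrix()
        out.append(np.r_[Ri.T@(P-p)/N/.15,np.degrees(rv)/N/45])
    print("; ".join(" ".join(f"{v:.3f}".rstrip('0').rstrip('.') if abs(v)>5e-4 else "0" for v in r) for r in out)); print("max mm/deg per row",np.linalg.norm(P-p)/N*1e3,np.degrees(np.linalg.norm(rv))/N)
def st():
    s=ctrl.observe();R=np.array(s["orientation"]);c=cpts((0,0),-CY,[np.array(s["tool_pos"])-O])[0]
    print("t",s["clock"],"pos",np.round(s["tool_pos"],4),"corner",np.round(c,4),"toolx",np.round(R[:,0],3),"F",np.round(s["force"],1),"w",round(s["grip_width"],4),"q",np.round(s["qpos"],1))
E
echo ok
```

```text
ok
```

>>> jog_arm(rows="0 0 0 -0.186 0 0; 0 0 0 -0.186 0 0; 0 0 0 -0.186 0 0; 0 0 0 -0.186 0 0; 0 0 0 -0.186 0 0; 0 0 0 -0.186 0 0; 0 0 0 -0.186 0 0; 0 0 0 -0.186 0 0; 0 0 0 -0.186 0 0; 0 0 0 -0.186 0 0; 0 0 0 -0.186 0 0; 0 0 0 -0.186 0 0", jaw=1)

```text
clock: 3.0
tool_pos: [0.1411, -0.5575, 0.1969]
orientation: [[0.0, -0.422, 0.906], [-0.0, 0.906, 0.422], [-1.0, -0.0, -0.0]]
force: [-0.5, 0.5, -0.1]
grip_width: 0.0856
```

>>> jog_arm(rows="0 0 0 -0.186 0 0; 0 0 0 -0.186 0 0; 0 0 0 -0.186 0 0; 0 0 0 -0.186 0 0; 0 0 0 -0.186 0 0; 0 0 0 -0.186 0 0; 0 0 0 -0.186 0 0; 0 0 0 -0.186 0 0; 0 0 0 -0.186 0 0; 0 0 0 -0.186 0 0; 0 0 0 -0.186 0 0; 0 0 0 -0.186 0 0")

```text
clock: 4.2
tool_pos: [0.1411, -0.5575, 0.1969]
orientation: [[0.0, -0.815, -0.58], [-0.0, -0.58, 0.815], [-1.0, 0.0, -0.0]]
force: [0.5, 0.6, -0.5]
grip_width: 0.0855
```

>>> jog_arm(rows="0 0 0 -0.186 0 0; 0 0 0 -0.186 0 0; 0 0 0 -0.186 0 0; 0 0 0 -0.186 0 0")

```text
clock: 4.6
tool_pos: [0.1411, -0.5575, 0.1969]
orientation: [[0.0, -0.36, -0.933], [-0.0, -0.933, 0.36], [-1.0, 0.0, -0.0]]
force: [0.2, -0.0, 0.2]
grip_width: 0.0852
```

Run:
```python
from h import *
st()
R=leanR(68,40);G=np.array([.4237,-.3865,.04]);T=G+.019*R[:,0]
print(T,R)
plan(T-.11*R[:,0],R,10)
```

```text
t 4.6 pos [ 0.1411 -0.5575  0.1969] corner [-0.5533  0.4108  0.1969] toolx [ 0. -0. -1.] F [ 0.2 -0.   0.2] w 0.0852 q [ -82.1   21.6    4.6   73.     0.  -151. ]
[ 0.42827506 -0.37517634  0.02544516] [[ 0.24079248 -0.2869653  -0.92718385]
 [ 0.59598229 -0.71026404  0.37460659]
 [-0.76604444 -0.64278761  0.        ]]
0.058 -0.135 -0.134 0.002 0.001 -0.089; 0.068 -0.131 -0.134 0.002 0.001 -0.089; 0.077 -0.126 -0.134 0.002 0.001 -0.089; 0.085 -0.121 -0.133 0.002 0.001 -0.089; 0.094 -0.115 -0.133 0.002 0.001 -0.089; 0.101 -0.108 -0.133 0.002 0.001 -0.089; 0.109 -0.101 -0.133 0.002 0.001 -0.089; 0.116 -0.093 -0.133 0.002 0.001 -0.089; 0.122 -0.085 -0.132 0.002 0.001 -0.089; 0.128 -0.077 -0.132 0.002 0.001 -0.089
max mm/deg per row 29.86912424178988 4.001433263662738
```

>>> jog_arm(rows="0.058 -0.135 -0.134 0.002 0.001 -0.089; 0.068 -0.131 -0.134 0.002 0.001 -0.089; 0.077 -0.126 -0.134 0.002 0.001 -0.089; 0.085 -0.121 -0.133 0.002 0.001 -0.089; 0.094 -0.115 -0.133 0.002 0.001 -0.089; 0.101 -0.108 -0.133 0.002 0.001 -0.089; 0.109 -0.101 -0.133 0.002 0.001 -0.089; 0.116 -0.093 -0.133 0.002 0.001 -0.089; 0.122 -0.085 -0.132 0.002 0.001 -0.089; 0.128 -0.077 -0.132 0.002 0.001 -0.089; 0 0 0 0 0 0")

```text
clock: 5.7
tool_pos: [0.4036, -0.4399, 0.1053]
orientation: [[0.243, -0.291, -0.925], [0.601, -0.704, 0.379], [-0.761, -0.648, 0.003]]
force: [-0.7, -0.6, -0.7]
grip_width: 0.0849
```

Run:
```python
from h import *
st()
for n in ["wrist","top","scene"]:
    p=ctrl.read_camera(n)
    print(n,[(np.round(d["position"],4),round(d["score"],2)) for d in ctrl.landmark_of(p,"bookend_grip")[:2]])
    if n=="wrist": w=p
im=w["image"].copy()
B=lambda P:cpts((.4237,-.3865),68,P)
draw(im,w,B([[-.022,-.015,.06],[.03,-.015,.06],[.03,.015,.06],[-.022,.015,.06]]),(0,255,0),1,[0,0])
draw(im,w,B([[.03,-.05,.06],[.042,-.05,.06],[.042,.05,.06],[.03,.05,.06]]),(0,255,255),1,[0,0])
cv2.imwrite("pics/d.png",im)
R=leanR(68,40);G=np.array([.4237,-.3865,.04]);plan(G+.019*R[:,0],R,6)
```

```text
t 5.7 pos [ 0.4036 -0.4399  0.1053] corner [-0.4831  0.1318  0.1053] toolx [ 0.243  0.601 -0.761] F [-0.7 -0.6 -0.7] w 0.0849 q [ -68.8   54.7   34.9  101.9   26.4 -144. ]
wrist [(array([ 0.4252, -0.3853,  0.0379]), 0.83)]
top [(array([ 0.4267, -0.3842,  0.0411]), 0.67)]
scene [(array([ 0.4277, -0.3868,  0.0437]), 0.82)]
0.125 -0.001 0.003 -0.001 -0.002 0; 0.125 -0.001 0.002 -0.001 -0.002 0; 0.125 -0.001 0.002 -0.001 -0.002 0; 0.125 -0.001 0.002 -0.001 -0.002 0; 0.125 -0.001 0.002 -0.001 -0.002 0; 0.125 -0.001 0.002 -0.001 -0.002 0
max mm/deg per row 18.778846446752038 0.0889066611444251
```

View pics/d.png

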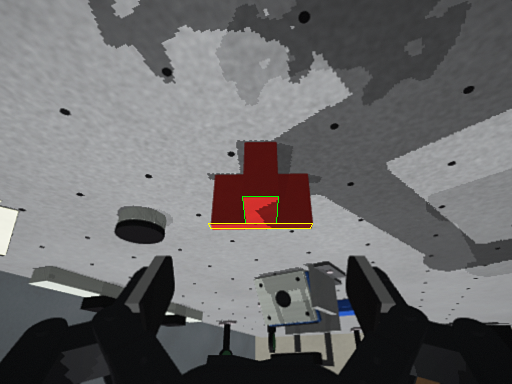

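The wrist view shows the bookend (262,200), and the model overlay matches its top edges, so I'm grasping.

>>> jog_arm(rows="0.125 0 0.002 0 -0.001 0; 0.125 0 0.002 0 -0.001 0; 0.125 0 0.002 0 -0.001 0; 0.125 0 0.002 0 -0.001 0; 0.125 0 0.002 0 -0.001 0; 0.125 0 0.002 0 -0.001 0; 0 0 0 0 0 0")

```text
clock: 6.7
tool_pos: [0.428, -0.373, 0.0235]
orientation: [[0.241, -0.291, -0.926], [0.597, -0.707, 0.378], [-0.765, -0.644, 0.003]]
force: [0.1, 0.2, 0.4]
grip_width: 0.0852
```

>>> jog_arm(rows="0 0 0 0 0 0; 0 0 0 0 0 0; 0 0 0 0 0 0; 0 0 0 0 0 0; 0 0 0 0 0 0; 0 0 0 0 0 0; 0 0 0 0 0 0; 0 0 0 0 0 0", jaw=0, force=60)

```text
clock: 7.5
tool_pos: [0.4286, -0.3762, 0.0245]
orientation: [[0.244, -0.291, -0.925], [0.594, -0.709, 0.379], [-0.767, -0.642, -0.0]]
force: [-2.4, -3.8, 5.8]
grip_width: 0.028
```

Run:
```python
from h import *
st()
p=ctrl.read_camera("wrist"); print([(np.round(d["position"],4),round(d["score"],2)) for d in ctrl.landmark_of(p,"bookend_grip")[:2]])
# waypoints: lift 15 mm; then to pre-push: grip at corner (-.19,-.075,.06) yaw CY
s=ctrl.observe();p0=np.array(s["tool_pos"]);R0=np.array(s["orientation"])
up=p0+[0,0,.015];print(np.round(R0.T@[0,0,.015]/.15,3))
R=leanR(CY,40)
g=cpts(O[:2],CY,[[-.185,-.072,.055]])[0]; print(g,g+.019*R[:,0])
plan(g+.019*R[:,0],R,12,(up,R0))
```

```text
t 7.5 pos [ 0.4286 -0.3762  0.0245] corner [-0.4246  0.0961  0.0245] toolx [ 0.244  0.594 -0.767] F [-2.4 -3.8  5.8] w 0.028 q [ -64.7   50.9   15.3   83.8   28.3 -140. ]
[(array([ 0.4249, -0.3839,  0.0386]), 0.8)]
[-0.077 -0.064 -0.   ]
[ 0.55253107 -0.11098677  0.055     ] [ 0.55041031 -0.09895934  0.04044516]
0.108 -0.129 -0.004 -0.046 -0.038 0; 0.107 -0.129 -0.012 -0.046 -0.038 0; 0.107 -0.128 -0.02 -0.046 -0.038 0; 0.106 -0.128 -0.028 -0.046 -0.038 0; 0.105 -0.126 -0.036 -0.046 -0.038 0; 0.104 -0.125 -0.043 -0.046 -0.038 0; 0.103 -0.123 -0.051 -0.046 -0.038 0; 0.101 -0.121 -0.058 -0.046 -0.038 0; 0.099 -0.119 -0.066 -0.046 -0.038 0; 0.097 -0.117 -0.073 -0.046 -0.038 0; 0.095 -0.114 -0.08 -0.046 -0.038 0; 0.092 -0.111 -0.087 -0.046 -0.038 0
max mm/deg per row 25.22995681040603 2.6908915204419217
```

>>> jog_arm(rows="-0.077 -0.064 0 0 0 0; 0.108 -0.129 -0.004 -0.046 -0.038 0; 0.107 -0.129 -0.012 -0.046 -0.038 0; 0.107 -0.128 -0.02 -0.046 -0.038 0; 0.106 -0.128 -0.028 -0.046 -0.038 0; 0.105 -0.126 -0.036 -0.046 -0.038 0; 0.104 -0.125 -0.043 -0.046 -0.038 0; 0.103 -0.123 -0.051 -0.046 -0.038 0; 0.101 -0.121 -0.058 -0.046 -0.038 0; 0.099 -0.119 -0.066 -0.046 -0.038 0; 0.097 -0.117 -0.073 -0.046 -0.038 0; 0.095 -0.114 -0.08 -0.046 -0.038 0")

```text
clock: 8.8
tool_pos: [0.54, -0.1198, 0.0394]
orientation: [[-0.082, 0.1, -0.992], [0.637, -0.76, -0.13], [-0.766, -0.643, -0.001]]
force: [-0.0, -0.4, -7.0]
grip_width: 0.0279
```

>>> jog_arm(rows="0.092 -0.111 -0.087 -0.046 -0.038 0; 0 0 0 0 0 0")

```text
clock: 9.0
tool_pos: [0.5511, -0.0938, 0.0399]
orientation: [[-0.113, 0.139, -0.984], [0.634, -0.752, -0.179], [-0.765, -0.644, -0.003]]
force: [-0.4, -0.8, -6.2]
grip_width: 0.0281
```

Run:
```python
from h import *
st()
ims=[]
for n in ["top","scene"]:
    p=ctrl.read_camera(n)
    print(n,[(np.round(cpts((0,0),-CY,[np.array(d["position"])-O])[0],4),round(d["score"],2)) for d in ctrl.landmark_of(p,"bookend_grip")[:1]])
    r=maskpose(p,"bookend_grip",.075)
    if n=="top" and r: print(r[1])
    x0,y0=(proj(p,[[.52,-.05,.06]])[0]-[66,50]).astype(int)
    im=cv2.resize(p["image"][y0:y0+100,x0:x0+132],None,fx=3,fy=4.5,interpolation=2);im=cv2.resize(im,(396,300));ims.append(im)
cv2.imwrite("pics/e.png",np.hstack(ims))
R=leanR(CY,40);s=ctrl.observe();print(np.degrees(Ro.from_matrix(np.array(s["orientation"]).T@R).as_rotvec()))
g=cpts(O[:2],CY,[[-.185,-.066,.042]])[0];plan(g+.019*R[:,0],R,4)
```

```text
t 9.0 pos [ 0.5511 -0.0938  0.0399] corner [-0.1678 -0.0736  0.0399] toolx [-0.113  0.634 -0.765] F [-0.4 -0.8 -6.2] w 0.0281 q [ -33.3   49.4   14.4   85.1   27.9 -141.4]
top [(array([-0.1806, -0.0756,  0.0551]), 0.76)]
((0.5494319200515747, -0.09187720715999603), (0.09760160744190216, 0.06407918781042099), 10.46191692352295)
scene [(array([-0.1887, -0.0726,  0.06  ]), 0.97)]
[ 0.02218052 -0.18097869  0.00807909]
0.015 0.014 0.01 0 -0.001 0; 0.015 0.014 0.01 0 -0.001 0; 0.015 0.014 0.01 0 -0.001 0; 0.015 0.014 0.01 0 -0.001 0
max mm/deg per row 3.4442016073782735 0.045627933684044816
```

View pics/e.png

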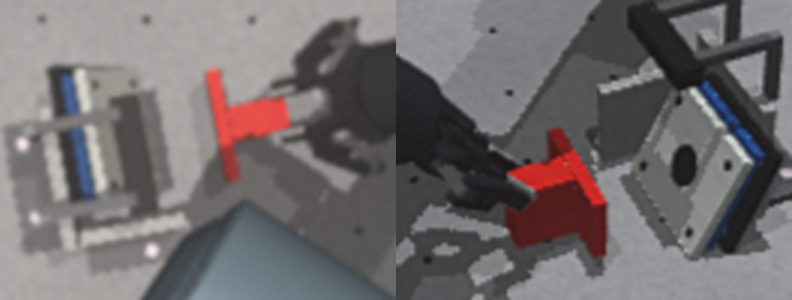

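The bookend is held level and square at image (250,115), facing the leaning stack. I'm lowering it and starting the push.

>>> jog_arm(rows="0.023 0.019 0.017 0 -0.001 0; 0.023 0.019 0.017 0 -0.001 0; 0.023 0.019 0.016 0 0 0; 0.03 -0.036 0 0 0 0; 0.03 -0.036 0 0 0 0; 0.03 -0.036 0 0 0 0; 0.03 -0.036 0 0 0 0; 0.03 -0.036 0 0 0 0; 0 0 0 0 0 0")

```text
clock: 10.2
tool_pos: [0.5364, -0.0627, 0.0271]
orientation: [[-0.112, 0.135, -0.984], [0.634, -0.753, -0.176], [-0.765, -0.644, -0.002]]
force: [0.2, 0.9, -5.6]
grip_width: 0.028
```

>>> jog_arm(rows="0.02 -0.024 0 0 0 0; 0.02 -0.024 0 0 0 0; 0.02 -0.024 0 0 0 0; 0.02 -0.024 0 0 0 0; 0.02 -0.024 0 0 0 0; 0 0 0 0 0 0")

```text
clock: 10.8
tool_pos: [0.5325, -0.0403, 0.027]
orientation: [[-0.111, 0.135, -0.985], [0.634, -0.754, -0.175], [-0.766, -0.643, -0.002]]
force: [-0.5, -0.6, -6.4]
grip_width: 0.0279
```

Run:
```python
from h import *
st()
```

```text
t 10.8 pos [ 0.5325 -0.0403  0.027 ] corner [-0.1119 -0.0646  0.027 ] toolx [-0.111  0.634 -0.766] F [-0.5 -0.6 -6.4] w 0.0279 q [ -30.2   45.2    3.9   77.2   29.5 -137.9]
```

>>> jog_arm(rows="0.0129 -0.0153 0 0 0 0; 0.0129 -0.0153 0 0 0 0; 0.0129 -0.0153 0 0 0 0; 0.0129 -0.0153 0 0 0 0; 0.0129 -0.0153 0 0 0 0; 0.0129 -0.0153 0 0 0 0")

```text
clock: 11.4
tool_pos: [0.5315, -0.0271, 0.0276]
orientation: [[-0.107, 0.137, -0.985], [0.628, -0.758, -0.174], [-0.771, -0.637, -0.005]]
force: [-1.0, -15.5, 4.3]
grip_width: 0.028
```

>>> jog_arm(rows="0.0129 -0.0153 0 0 0 0; 0.0129 -0.0153 0 0 0 0; 0.0129 -0.0153 0 0 0 0; 0.0129 -0.0153 0 0 0 0; 0.0129 -0.0153 0 0 0 0; 0 0 0 0 0 0")

```text
clock: 12.0
tool_pos: [0.5295, -0.0111, 0.0276]
orientation: [[-0.106, 0.137, -0.985], [0.63, -0.757, -0.173], [-0.769, -0.639, -0.006]]
force: [3.5, -8.9, -1.7]
grip_width: 0.0279
```

Run:
```python
from h import *
st()
ims=[]
for n in ["top","scene"]:
    p=ctrl.read_camera(n)
    x0,y0=(proj(p,[[.52,-.0,.06]])[0]-[50,50]).astype(int)
    ims.append(cv2.resize(p["image"][y0:y0+100,x0:x0+100],(400,400),interpolation=2))
cv2.imwrite("pics/f.png",np.hstack(ims))
```

```text
t 12.0 pos [ 0.5295 -0.0111  0.0276] corner [-0.0826 -0.0667  0.0276] toolx [-0.106  0.63  -0.769] F [ 3.5 -8.9 -1.7] w 0.0279 q [ -27.9   42.9   -0.    73.9   30.5 -135.5]
```

View pics/f.png

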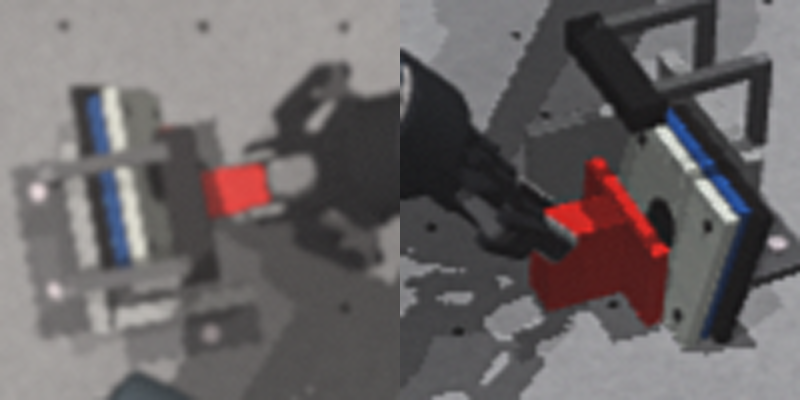

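The stack is rising, with the bookend against the front plate at (630,230) in the right half. I'll keep pushing slowly.

>>> jog_arm(rows="0.0086 -0.0102 0 0 0 0; 0.0086 -0.0102 0 0 0 0; 0.0086 -0.0102 0 0 0 0; 0.0086 -0.0102 0 0 0 0; 0.0086 -0.0102 0 0 0 0; 0.0086 -0.0102 0 0 0 0; 0.0086 -0.0102 0 0 0 0; 0 0 0 0 0 0")

```text
clock: 12.9
tool_pos: [0.5266, 0.0032, 0.0274]
orientation: [[-0.107, 0.137, -0.985], [0.631, -0.756, -0.173], [-0.769, -0.64, -0.005]]
force: [2.0, -7.0, -2.1]
grip_width: 0.0281
```

Run:
```python
from h import *
st()
```

```text
t 12.9 pos [0.5266 0.0032 0.0274] corner [-0.068  -0.0663  0.0274] toolx [-0.107  0.631 -0.769] F [ 2.  -7.  -2.1] w 0.0281 q [ -26.9   42.1   -1.7   72.5   31.  -134.4]
```

>>> jog_arm(rows="0.0043 -0.0051 0 0 0 0; 0.0043 -0.0051 0 0 0 0; 0.0043 -0.0051 0 0 0 0; 0.0043 -0.0051 0 0 0 0; 0.0043 -0.0051 0 0 0 0")

```text
clock: 13.4
tool_pos: [0.5257, 0.0079, 0.0273]
orientation: [[-0.107, 0.136, -0.985], [0.631, -0.757, -0.173], [-0.769, -0.64, -0.005]]
force: [1.4, -7.7, -2.0]
grip_width: 0.0277
```

>>> jog_arm(rows="0.0043 -0.0051 0 0 0 0; 0.0043 -0.0051 0 0 0 0")

```text
clock: 13.6
tool_pos: [0.5257, 0.0087, 0.0269]
orientation: [[-0.107, 0.137, -0.985], [0.628, -0.758, -0.174], [-0.771, -0.637, -0.005]]
force: [1.9, -13.2, -0.5]
grip_width: 0.028
```

>>> jog_arm(rows="0.0043 -0.0051 0 0 0 0; 0.0043 -0.0051 0 0 0 0")

```text
clock: 13.8
tool_pos: [0.5258, 0.0088, 0.0267]
orientation: [[-0.106, 0.138, -0.985], [0.626, -0.76, -0.174], [-0.773, -0.635, -0.006]]
force: [1.2, -19.6, 0.1]
grip_width: 0.0278
```

Run:
```python
from h import *
st()
ims=[]
for n in ["top","scene"]:
    p=ctrl.read_camera(n)
    x0,y0=(proj(p,[[.52,.03,.06]])[0]-[40,40]).astype(int)
    ims.append(cv2.resize(p["image"][y0:y0+80,x0:x0+80],(400,400),interpolation=2))
cv2.imwrite("pics/g.png",np.hstack(ims))
```

```text
t 13.8 pos [0.5258 0.0088 0.0267] corner [-0.0624 -0.0665  0.0267] toolx [-0.106  0.626 -0.773] F [  1.2 -19.6   0.1] w 0.0278 q [ -26.3   41.5   -2.6   71.6   30.9 -133.6]
```

View pics/g.png

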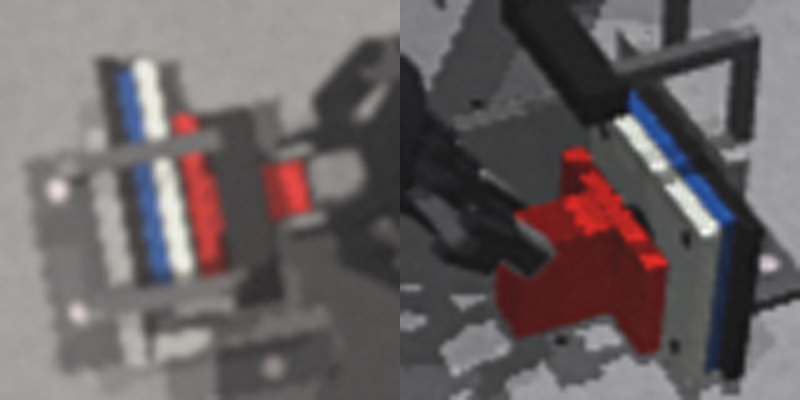

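All three plates stand upright in order, with the bookend against them and the force firm at 20 N. I'll set the bookend down and release it.

>>> jog_arm(rows="-0.0107 0.0128 0 0 0 0; 0.0077 0.0064 0 0 0 0; 0.0077 0.0064 0 0 0 0; 0 0 0 0 0 0")

```text
clock: 14.3
tool_pos: [0.5258, 0.0092, 0.0254]
orientation: [[-0.106, 0.136, -0.985], [0.631, -0.756, -0.172], [-0.768, -0.64, -0.006]]
force: [0.3, -10.9, 6.3]
grip_width: 0.0279
```

>>> jog_arm(rows="0 0 0 0 0 0; 0 0 0 0 0 0; 0 0 0 0 0 0; 0 0 0 0 0 0; 0 0 0 0 0 0; 0 0 0 0 0 0", jaw=1)

```text
clock: 14.9
tool_pos: [0.5234, 0.0119, 0.0238]
orientation: [[-0.111, 0.135, -0.985], [0.634, -0.754, -0.174], [-0.766, -0.643, -0.002]]
force: [0.1, -0.6, 0.1]
grip_width: 0.0853
```

Run:
```python
from h import *
st()
s=ctrl.observe();p0=np.array(s["tool_pos"]);R0=np.array(s["orientation"])
p1=p0-.115*R0[:,0]
R1=leanR(CY+60,15,-1); 
a=np.radians(145);tz=np.array([np.cos(a),np.sin(a),0]);tx=np.array([0,0,-1.]);R1=np.c_[tx,np.cross(tz,tx),tz]
c=lambda P:cpts(O[:2],CY,[P])[0]
p2=c([-.17,-.19,.20]);plan(p2,R1,8,(p1,R0))
R2=leanR(CY+90,28,-1);p3=c([-.016,-.205,.10]);plan(p3,R2,7,(p2,R1)); print(R2)
```

```text
t 14.9 pos [0.5234 0.0119 0.0238] corner [-0.0589 -0.0647  0.0238] toolx [-0.111  0.634 -0.766] F [ 0.1 -0.6  0.1] w 0.0853 q [ -26.3   42.    -2.8   71.7   31.3 -133.9]
-0.076 -0.023 -0.105 0.12 0.043 0.105; -0.075 -0.027 -0.105 0.12 0.043 0.105; -0.073 -0.031 -0.105 0.12 0.043 0.105; -0.073 -0.035 -0.104 0.12 0.043 0.105; -0.072 -0.038 -0.103 0.12 0.043 0.105; -0.072 -0.042 -0.102 0.12 0.043 0.105; -0.072 -0.046 -0.1 0.12 0.043 0.105; -0.073 -0.049 -0.098 0.12 0.043 0.105
max mm/deg per row 19.723379308628306 7.44903231071675
0.095 -0.114 0.094 0.14 -0.035 0.084; 0.091 -0.109 0.103 0.14 -0.035 0.084; 0.086 -0.103 0.113 0.14 -0.035 0.084; 0.083 -0.096 0.121 0.14 -0.035 0.084; 0.08 -0.088 0.129 0.14 -0.035 0.084; 0.079 -0.078 0.136 0.14 -0.035 0.084; 0.078 -0.068 0.142 0.14 -0.035 0.084
max mm/deg per row 26.318690495306846 7.516135387875492
[[-0.46233923 -0.86953363 -0.17364818]
 [-0.08152288 -0.15332224  0.98480775]
 [-0.88294759  0.46947156 -0.        ]]
```

>>> jog_arm(rows="-0.13 0 0 0 0 0; -0.25 0 0 0 0 0; -0.25 0 0 0 0 0; -0.137 0 0 0 0 0; -0.076 -0.023 -0.105 0.12 0.043 0.105; -0.075 -0.027 -0.105 0.12 0.043 0.105; -0.073 -0.031 -0.105 0.12 0.043 0.105; -0.073 -0.035 -0.104 0.12 0.043 0.105; -0.072 -0.038 -0.103 0.12 0.043 0.105; -0.072 -0.042 -0.102 0.12 0.043 0.105; -0.072 -0.046 -0.1 0.12 0.043 0.105; -0.073 -0.049 -0.098 0.12 0.043 0.105")

```text
clock: 16.1
tool_pos: [0.6668, -0.0759, 0.2016]
orientation: [[-0.0, -0.577, -0.817], [-0.0, -0.817, 0.577], [-1.0, 0.001, -0.0]]
force: [0.4, -0.0, 0.0]
grip_width: 0.0855
```

>>> jog_arm(rows="0 0 0 0 0 0; 0.095 -0.114 0.094 0.14 -0.035 0.084; 0.091 -0.109 0.103 0.14 -0.035 0.084; 0.086 -0.103 0.113 0.14 -0.035 0.084; 0.083 -0.096 0.121 0.14 -0.035 0.084; 0.08 -0.088 0.129 0.14 -0.035 0.084; 0.079 -0.078 0.136 0.14 -0.035 0.084; 0.078 -0.068 0.142 0.14 -0.035 0.084; 0 0 0 0 0 0", jaw=0)

```text
clock: 17.0
tool_pos: [0.603, 0.0745, 0.1132]
orientation: [[-0.483, -0.855, -0.187], [-0.078, -0.171, 0.982], [-0.872, 0.489, 0.016]]
force: [1.0, -0.1, -0.8]
grip_width: 0.0003
```

Run:
```python
from h import *
st()
p=ctrl.read_camera("scene");q=ctrl.read_camera("wrist")
x0,y0=(proj(p,[[.52,.03,.06]])[0]-[40,40]).astype(int)
cv2.imwrite("pics/i.png",np.hstack([cv2.resize(p["image"][y0:y0+80,x0:x0+80],(380,380),interpolation=2),cv2.resize(q["image"],(420,380))]))
R2=leanR(CY+90,28,-1);c=lambda P:cpts(O[:2],CY,[P])[0]
plan(c([-.016,-.185,.032]),R2,4)
```

```text
t 17.0 pos [0.603  0.0745 0.1132] corner [-0.0111 -0.1539  0.1132] toolx [-0.483 -0.078 -0.872] F [ 1.  -0.1 -0.8] w 0.0003 q [  2.8  67.6  69.5 121.1  -3.1  -7.4]
0.104 -0.113 -0.006 0.006 0.002 -0.004; 0.104 -0.113 -0.005 0.006 0.002 -0.004; 0.104 -0.112 -0.005 0.006 0.002 -0.004; 0.105 -0.112 -0.004 0.006 0.002 -0.004
max mm/deg per row 23.01365215739457 0.3362155492227448
```

View pics/i.png

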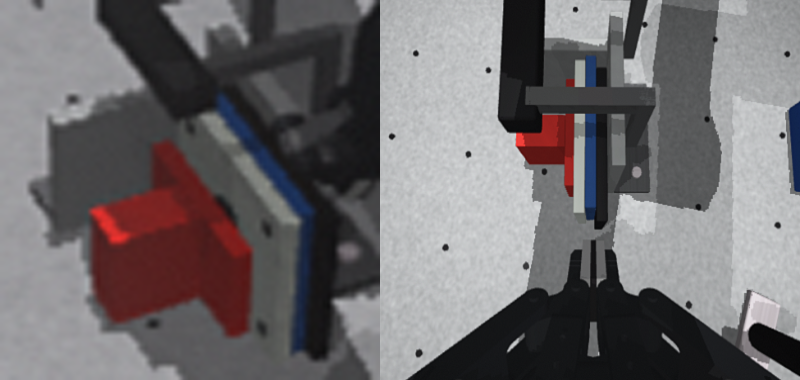

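The plates stand upright with staggered edges, black farthest out at about (600,225). That pose was limited by reach, so I'll reduce the lean to 17° and move farther out.

Run:
```python
from h import *
R2=leanR(CY+90,17,-1);c=lambda P:cpts(O[:2],CY,[P])[0]
s=ctrl.observe();p0=np.array(s["tool_pos"]);R0=np.array(s["orientation"])
# first rotate about TCP only with slight rise, then out
plan(p0+[0,0,.02],R2,3); plan(c([-.016,-.188,.11]),R2,3,(p0+[0,0,.02],R2)); plan(c([-.016,-.188,.035]),R2,4,(c([-.016,-.188,.11]),R2))
```

```text
-0.039 0.021 0.001 0.008 0.003 -0.087; -0.04 0.019 0 0.008 0.003 -0.087; -0.042 0.016 0 0.008 0.003 -0.087
max mm/deg per row 6.666666666666668 3.9353883971232015
0.041 -0.088 -0.005 0 0 0; 0.041 -0.088 -0.005 0 0 0; 0.041 -0.088 -0.005 0 0 0
max mm/deg per row 14.5973925093347 0.0
0.12 -0.037 0 0 0 0; 0.12 -0.037 0 0 0 0; 0.12 -0.037 0 0 0 0; 0.12 -0.037 0 0 0 0
max mm/deg per row 18.75 0.0
```

>>> jog_arm(rows="-0.039 0.021 0 0.008 0.003 -0.087; -0.04 0.019 0 0.008 0.003 -0.087; -0.042 0.016 0 0.008 0.003 -0.087; 0.041 -0.088 -0.005 0 0 0; 0.041 -0.088 -0.005 0 0 0; 0.041 -0.088 -0.005 0 0 0; 0 0 0 0 0 0")

```text
clock: 17.8
tool_pos: [0.6405, 0.0743, 0.1101]
orientation: [[-0.3, -0.938, -0.172], [-0.053, -0.163, 0.985], [-0.952, 0.305, -0.001]]
force: [-0.4, -0.4, 0.0]
grip_width: -0.0001
```

Run:
```python
from h import *
st()
R2=leanR(CY+90,17,-1);c=lambda P:cpts(O[:2],CY,[P])[0]
s=ctrl.observe();print(np.degrees(Ro.from_matrix(np.array(s["orientation"]).T@R2).as_rotvec()))
plan(c([-.016,-.18,.035]),R2,4)
```

```text
t 17.8 pos [0.6405 0.0743 0.1101] corner [-0.0178 -0.1908  0.1101] toolx [-0.3   -0.053 -0.952] F [-0.4 -0.4  0. ] w -0.0001 q [ 2.2 53.2 44.4 98.7 -2.4 -7.3]
[-0.12033876  0.00371571 -0.76136692]
0.125 -0.021 0.003 -0.001 0 -0.004; 0.125 -0.021 0.003 -0.001 0 -0.004; 0.125 -0.02 0.003 -0.001 0 -0.004; 0.125 -0.02 0.003 -0.001 0 -0.004
max mm/deg per row 18.971600766202336 0.19270683765770838
```

>>> jog_arm(rows="0.125 -0.021 0.003 0 0 0; 0.125 -0.021 0.003 0 0 0; 0.125 -0.02 0.003 0 0 0; 0.125 -0.02 0.003 0 0 0; 0 0 0 0 0 0; 0.0117 0.0382 0 0 0 0; 0.0078 0.0255 0 0 0 0; 0 0 0 0 0 0")

```text
clock: 18.6
tool_pos: [0.6189, 0.0737, 0.0357]
orientation: [[-0.3, -0.938, -0.172], [-0.053, -0.163, 0.985], [-0.952, 0.305, -0.001]]
force: [0.2, 0.3, -0.6]
grip_width: 0.0
```

>>> jog_arm(rows="0.0039 0.0127 0 0 0 0; 0.0039 0.0127 0 0 0 0; 0.0039 0.0127 0 0 0 0; 0.0039 0.0127 0 0 0 0; 0.0039 0.0127 0 0 0 0; 0 0 0 0 0 0")

```text
clock: 19.2
tool_pos: [0.6081, 0.0725, 0.0336]
orientation: [[-0.303, -0.937, -0.172], [-0.053, -0.163, 0.985], [-0.951, 0.308, -0.0]]
force: [-0.4, 0.2, -0.8]
grip_width: -0.0
```

Run:
```python
from h import *
st()
```

```text
t 19.2 pos [0.6081 0.0725 0.0336] corner [-0.014  -0.1585  0.0336] toolx [-0.303 -0.053 -0.951] F [-0.4  0.2 -0.8] w -0.0 q [ 2.2 49.4 25.3 83.7 -2.4 -7.3]
```

>>> jog_arm(rows="0.0039 0.0127 -0.005 0 0 0; 0.0039 0.0127 -0.005 0 0 0; 0.0039 0.0127 -0.005 0 0 0; 0.0039 0.0127 0 0 0 0; 0.0039 0.0127 0 0 0 0; 0 0 0 0 0 0")

```text
clock: 19.8
tool_pos: [0.5987, 0.0685, 0.0338]
orientation: [[-0.303, -0.937, -0.172], [-0.053, -0.163, 0.985], [-0.951, 0.308, -0.0]]
force: [-0.7, 0.3, 0.5]
grip_width: -0.0001
```

>>> jog_arm(rows="0.0039 0.0127 0 0 0 0; 0.0039 0.0127 0 0 0 0; 0.0039 0.0127 0 0 0 0; 0.0039 0.0127 0 0 0 0")

```text
clock: 20.2
tool_pos: [0.592, 0.0673, 0.0339]
orientation: [[-0.301, -0.938, -0.172], [-0.053, -0.163, 0.985], [-0.952, 0.306, -0.0]]
force: [3.5, 1.0, -0.7]
grip_width: 0.0001
```

Run:
```python
from h import *
st()
q=ctrl.read_camera("wrist");p=ctrl.read_camera("scene")
x0,y0=(proj(p,[[.52,.03,.06]])[0]-[40,40]).astype(int)
cv2.imwrite("pics/j.png",np.hstack([cv2.resize(p["image"][y0:y0+80,x0:x0+80],(380,380),interpolation=2),cv2.resize(q["image"],(420,380))]))
```

```text
t 20.2 pos [0.592  0.0673 0.0339] corner [-0.0163 -0.1418  0.0339] toolx [-0.301 -0.053 -0.952] F [ 3.5  1.  -0.7] w 0.0001 q [ 1.8 47.  20.6 81.3 -2.5 -7.7]
```

>>> jog_arm(rows="0.0029 0.0096 0 0 0 0; 0.0029 0.0096 0 0 0 0; 0.0029 0.0096 0 0 0 0; 0.0029 0.0096 0 0 0 0")

```text
clock: 20.7
tool_pos: [0.5859, 0.0662, 0.034]
orientation: [[-0.302, -0.938, -0.172], [-0.053, -0.163, 0.985], [-0.952, 0.306, -0.0]]
force: [4.6, 1.2, -1.6]
grip_width: 0.0003
```

>>> jog_arm(rows="0.0019 0.0064 0 0 0 0; 0.0019 0.0064 0 0 0 0; 0.0019 0.0064 0 0 0 0")

```text
clock: 21.0
tool_pos: [0.5823, 0.0656, 0.034]
orientation: [[-0.303, -0.937, -0.172], [-0.053, -0.163, 0.985], [-0.952, 0.308, -0.0]]
force: [5.0, 0.9, -1.2]
grip_width: -0.0002
```

Run:
```python
from h import *
st()
q=ctrl.read_camera("wrist");p=ctrl.read_camera("scene")
x0,y0=(proj(p,[[.52,.03,.06]])[0]-[40,40]).astype(int)
cv2.imwrite("pics/j.png",np.hstack([cv2.resize(p["image"][y0:y0+80,x0:x0+80],(380,380),interpolation=2),cv2.resize(q["image"],(420,380))]))
```

```text
t 21.0 pos [0.5823 0.0656 0.034 ] corner [-0.0162 -0.132   0.034 ] toolx [-0.303 -0.053 -0.952] F [ 5.   0.9 -1.2] w -0.0002 q [ 1.7 45.9 18.4 80.2 -2.5 -7.8]
```

View pics/j.png

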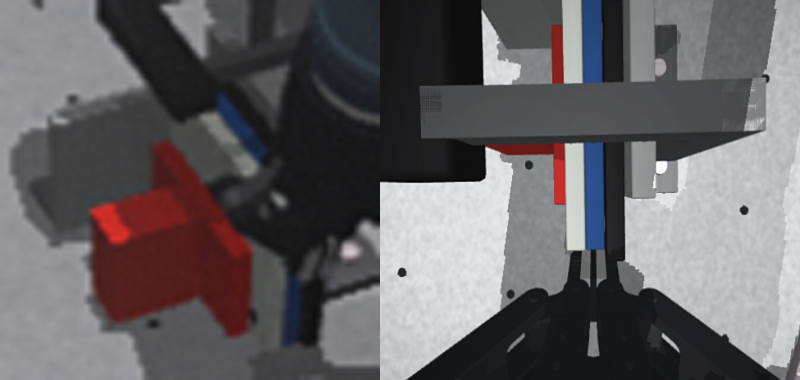

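In the wrist view all three plates are pushed at about (595,250), but the black one shows about 10 px farther out. I'll finish the push and then measure.

>>> jog_arm(rows="0.0019 0.0064 0 0 0 0; 0.0019 0.0064 0 0 0 0; 0.0019 0.0064 0 0 0 0; 0.0019 0.0064 0 0 0 0")

```text
clock: 21.5
tool_pos: [0.5782, 0.0649, 0.0341]
orientation: [[-0.303, -0.937, -0.172], [-0.053, -0.163, 0.985], [-0.951, 0.308, -0.0]]
force: [5.0, 0.9, -1.1]
grip_width: 0.0
```

```bash
cat >> h.py <<'E'
def edges():
    q=ctrl.read_camera("wrist")
    for x in [-.026,-.022,-.018,-.014,-.008,-.004]:
        ys=np.arange(-.105,-.15,-.0005)
        uv=proj(q,[cpts(O[:2],CY,[[x,y,.1]])[0] for y in ys]).round().astype(int)
        ok=(uv[:,0]>=0)&(uv[:,0]<512)&(uv[:,1]>=0)&(uv[:,1]<384)
        v=np.array([q["image"][b,a].astype(int) if o else [0,0,0] for (a,b),o in zip(uv,ok)])
        d=np.abs(v[4:]-v[:-4]).sum(1); print(x,[(round(ys[i+2],4),d[i]) for i in np.argsort(-d)[:4]])
    return q
E
python3 - <<'E'
from h import *
st(); q=edges()
for t in ["plate_front","plate_mid","plate_back"]:
    m=ctrl.masks_of(q,t)
    if m:
        y,x=np.nonzero(m[0]["mask"]);k=y>y.max()-3
        w=ray(q,(np.median(x[k]),y.max()+.5),.1);print(t,m[0]["score"],np.round(cpts((0,0),-CY,[w-O])[0],4))
E
```

```text
t 21.5 pos [0.5782 0.0649 0.0341] corner [-0.0162 -0.1278  0.0341] toolx [-0.303 -0.053 -0.951] F [ 5.   0.9 -1.1] w 0.0 q [ 1.7 45.3 17.4 79.8 -2.5 -7.8]
-0.026 [(np.float64(-0.1295), np.int64(531)), (np.float64(-0.129), np.int64(497)), (np.float64(-0.1285), np.int64(386)), (np.float64(-0.13), np.int64(302))]
-0.022 [(np.float64(-0.1285), np.int64(595)), (np.float64(-0.129), np.int64(569)), (np.float64(-0.1295), np.int64(493)), (np.float64(-0.128), np.int64(427))]
-0.018 [(np.float64(-0.143), np.int64(342)), (np.float64(-0.1435), np.int64(333)), (np.float64(-0.1425), np.int64(259)), (np.float64(-0.144), np.int64(206))]
-0.014 [(np.float64(-0.1285), np.int64(118)), (np.float64(-0.128), np.int64(102)), (np.float64(-0.129), np.int64(97)), (np.float64(-0.1275), np.int64(94))]
-0.008 [(np.float64(-0.13), np.int64(39)), (np.float64(-0.1295), np.int64(36)), (np.float64(-0.1305), np.int64(34)), (np.float64(-0.131), np.int64(30))]
-0.004 [(np.float64(-0.1285), np.int64(39)), (np.float64(-0.129), np.int64(36)), (np.float64(-0.128), np.int64(31)), (np.float64(-0.1295), np.int64(30))]
plate_front 0.78 [-0.0244 -0.1287  0.1   ]
plate_mid 0.68 [-0.0142 -0.1283  0.1   ]
plate_back 0.61 [-0.0036 -0.1335  0.1   ]
```

>>> jog_arm(rows="0.0019 0.0064 0 0 0 0; 0.0019 0.0064 0 0 0 0; 0.0019 0.0064 0 0 0 0; 0.0019 0.0064 0 0 0 0; 0.0019 0.0064 0 0 0 0")

```text
clock: 22.2
tool_pos: [0.5733, 0.0641, 0.0343]
orientation: [[-0.303, -0.937, -0.172], [-0.053, -0.163, 0.985], [-0.951, 0.308, -0.0]]
force: [4.4, 0.8, -2.0]
grip_width: 0.0002
```

>>> jog_arm(rows="0.0019 0.0064 0 0 0 0; 0.0019 0.0064 0 0 0 0; 0 0 0 0 0 0")

```text
clock: 22.5
tool_pos: [0.5711, 0.0637, 0.0343]
orientation: [[-0.303, -0.937, -0.172], [-0.053, -0.163, 0.985], [-0.951, 0.308, -0.0]]
force: [4.0, 0.3, -1.8]
grip_width: 0.0001
```

Run:
```python
from h import *
st(); q=edges()
for t in ["plate_front","plate_mid","plate_back"]:
    m=ctrl.masks_of(q,t)
    if m:
        y,x=np.nonzero(m[0]["mask"]);k=y>y.max()-3
        w=ray(q,(np.median(x[k]),y.max()+.5),.1);print(t,m[0]["score"],np.round(cpts((0,0),-CY,[w-O])[0],4))
im=q["image"][130:330,150:350];im=np.clip(im.astype(float)*2.2,0,255).astype(np.uint8)
cv2.imwrite("pics/k.png",cv2.resize(im,(600,600),interpolation=2))
```

```text
t 22.5 pos [0.5711 0.0637 0.0343] corner [-0.0162 -0.1207  0.0343] toolx [-0.303 -0.053 -0.951] F [ 4.   0.3 -1.8] w 0.0001 q [ 1.6 44.5 15.7 79.  -2.6 -7.9]
-0.026 [(np.float64(-0.122), np.int64(569)), (np.float64(-0.1225), np.int64(518)), (np.float64(-0.1215), np.int64(389)), (np.float64(-0.123), np.int64(315))]
-0.022 [(np.float64(-0.1215), np.int64(617)), (np.float64(-0.122), np.int64(570)), (np.float64(-0.121), np.int64(513)), (np.float64(-0.1225), np.int64(359))]
-0.018 [(np.float64(-0.136), np.int64(349)), (np.float64(-0.1365), np.int64(344)), (np.float64(-0.1355), np.int64(283)), (np.float64(-0.137), np.int64(213))]
-0.014 [(np.float64(-0.1215), np.int64(215)), (np.float64(-0.121), np.int64(206)), (np.float64(-0.1205), np.int64(161)), (np.float64(-0.1235), np.int64(126))]
-0.008 [(np.float64(-0.1225), np.int64(33)), (np.float64(-0.122), np.int64(31)), (np.float64(-0.123), np.int64(26)), (np.float64(-0.1215), np.int64(25))]
-0.004 [(np.float64(-0.1225), np.int64(42)), (np.float64(-0.1235), np.int64(38)), (np.float64(-0.123), np.int64(37)), (np.float64(-0.122), np.int64(30))]
plate_front 0.71 [-0.0249 -0.1217  0.1   ]
plate_mid 0.64 [-0.0151 -0.1217  0.1   ]
plate_back 0.58 [-0.0036 -0.1264  0.1   ]
```

View pics/k.png

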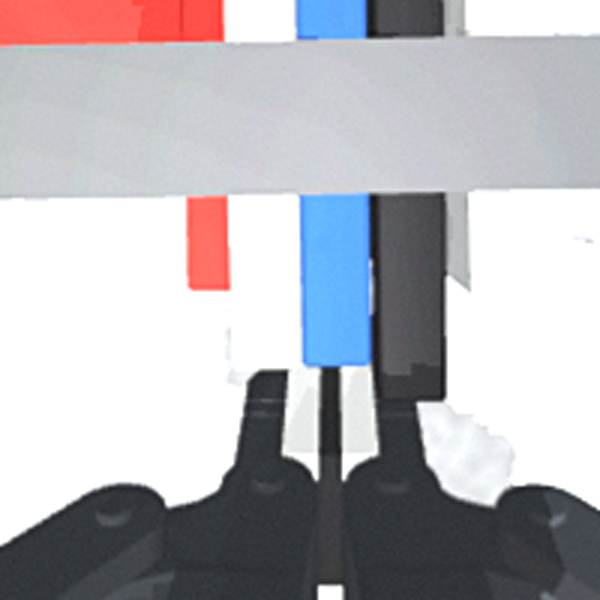

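The brightened close-up shows silver and blue ending level at row 367, with black sticking out to row 400. I'll push to the firm stop and then treat black separately.

>>> jog_arm(rows="0.0019 0.0064 0 0 0 0; 0.0019 0.0064 0 0 0 0; 0 0 0 0 0 0")

```text
clock: 23.0
tool_pos: [0.5704, 0.0635, 0.0343]
orientation: [[-0.301, -0.938, -0.172], [-0.053, -0.163, 0.985], [-0.952, 0.306, -0.0]]
force: [5.4, 1.5, -3.0]
grip_width: -0.0002
```

>>> jog_arm(rows="0.0019 0.0064 0 0 0 0; 0.0019 0.0064 0 0 0 0; 0 0 0 0 0 0")

```text
clock: 23.3
tool_pos: [0.5704, 0.0635, 0.0345]
orientation: [[-0.297, -0.939, -0.172], [-0.052, -0.163, 0.985], [-0.953, 0.302, -0.001]]
force: [9.4, 2.0, -3.6]
grip_width: 0.0001
```

Run:
```python
from h import *
st(); q=edges()
for t in ["plate_front","plate_mid","plate_back"]:
    m=ctrl.masks_of(q,t)
    if m:
        y,x=np.nonzero(m[0]["mask"]);k=y>y.max()-3
        w=ray(q,(np.median(x[k]),y.max()+.5),.1);print(t,m[0]["score"],np.round(cpts((0,0),-CY,[w-O])[0],4))
```

```text
t 23.3 pos [0.5704 0.0635 0.0345] corner [-0.0163 -0.1199  0.0345] toolx [-0.297 -0.052 -0.953] F [ 9.4  2.  -3.6] w 0.0001 q [ 1.5 44.  14.9 78.3 -2.5 -7.9]
-0.026 [(np.float64(-0.121), np.int64(613)), (np.float64(-0.1205), np.int64(598)), (np.float64(-0.12), np.int64(503)), (np.float64(-0.1215), np.int64(326))]
-0.022 [(np.float64(-0.121), np.int64(614)), (np.float64(-0.1205), np.int64(606)), (np.float64(-0.12), np.int64(577)), (np.float64(-0.1215), np.int64(556))]
-0.018 [(np.float64(-0.135), np.int64(368)), (np.float64(-0.1355), np.int64(346)), (np.float64(-0.1345), np.int64(285)), (np.float64(-0.136), np.int64(213))]
-0.014 [(np.float64(-0.1205), np.int64(126)), (np.float64(-0.12), np.int64(124)), (np.float64(-0.121), np.int64(122)), (np.float64(-0.1215), np.int64(101))]
-0.008 [(np.float64(-0.1215), np.int64(37)), (np.float64(-0.1225), np.int64(33)), (np.float64(-0.122), np.int64(29)), (np.float64(-0.121), np.int64(26))]
-0.004 [(np.float64(-0.1215), np.int64(36)), (np.float64(-0.121), np.int64(35)), (np.float64(-0.12), np.int64(34)), (np.float64(-0.1205), np.int64(32))]
plate_front 0.81 [-0.0243 -0.1205  0.1   ]
plate_mid 0.87 [-0.0143 -0.1205  0.1   ]
plate_back 0.61 [-0.0037 -0.1252  0.1   ]
```

Firm stop reached, with silver and blue at y = -120 mm. I'll back off so the edges can be seen clear of the gripper.

>>> jog_arm(rows="-0.0195 -0.0637 0 0 0 0; -0.039 -0.127 0 0 0 0; -0.0585 -0.191 0 0 0 0; -0.15 0.05 0 0 0 0; 0 0 0 0 0 0")

```text
clock: 24.0
tool_pos: [0.6263, 0.0732, 0.0586]
orientation: [[-0.303, -0.937, -0.172], [-0.054, -0.163, 0.985], [-0.951, 0.308, -0.001]]
force: [0.7, -0.6, 0.8]
grip_width: 0.0002
```

Run:
```python
from h import *
st()
q=ctrl.read_camera("wrist");p=ctrl.read_camera("scene");t=ctrl.read_camera("top")
R=cv2.Rodrigues(np.array(q["rvec"]))[0];print("wcam corner",cpts((0,0),-CY,[-R.T@np.array(q["tvec"]).ravel()-O])[0])
def crop(p,P,h,k,gain):
    x0,y0=(proj(p,[cpts(O[:2],CY,[P])[0]])[0]-h).astype(int);x0=max(x0,0);y0=max(y0,0)
    im=p["image"][y0:y0+2*h,x0:x0+2*h];im=np.clip(255*(im/255.)**gain,0,255).astype(np.uint8)
    im=cv2.resize(im,(k,k),interpolation=2);
    f=k/(2*h);o=[x0,y0]
    for a in (-.03,-.02,-.01,0):  # expected upright flush outline of side faces
        draw(im,p,cpts(O[:2],CY,[[a,-.12,0],[a,-.12,.1]]),(0,255,255),f,o)
    draw(im,p,cpts(O[:2],CY,[[0,-.12,.1],[-.03,-.12,.1]]),(0,255,0),f,o)
    return im
a=crop(q,[-.015,-.12,.06],70,400,.5);b=crop(p,[-.015,-.12,.06],24,400,.5)
cv2.imwrite("pics/l.png",np.hstack([a,b]))
for n,pp in (("wrist",q),("top",t)):
  for pl in ["plate_front","plate_mid","plate_back"]:
    m=ctrl.masks_of(pp,pl)
    print(n,pl,m and (m[0]["score"],np.round(cv2.minAreaRect(np.argwhere(m[0]["mask"]).astype(np.float32)),1) if 0 else m[0]["mask"].sum()))
```

```text
t 24.0 pos [0.6263 0.0732 0.0586] corner [-0.0165 -0.1766  0.0586] toolx [-0.303 -0.054 -0.951] F [ 0.7 -0.6  0.8] w 0.0002 q [ 2.2 51.4 33.1 89.4 -2.4 -7.3]
wcam corner [-0.01524628 -0.15099244  0.25262941]
wrist plate_front (0.95, np.int64(2819))
wrist plate_mid (0.85, np.int64(2788))
wrist plate_back (0.68, np.int64(3142))
top plate_front (0.63, np.int64(189))
top plate_mid []
top plate_back (0.58, np.int64(140))
```

View pics/l.png

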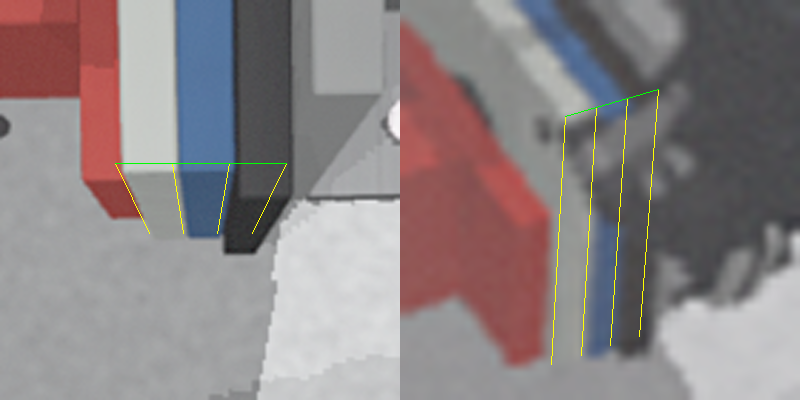

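The wrist crop shows silver and blue flush on the expected line (row 165–170), while black protrudes uniformly by about 4.4 mm, its end at row 195. I'll push black alone with the fingertip centred at x ≈ -3 mm.

>>> jog_arm(rows="0.075 -0.024 0.045 0 0 0; 0.075 -0.024 0.045 0 0 0; 0.024 0.078 0 0 0 0; 0.024 0.078 0 0 0 0; 0.02 0.064 0 0 0 0; 0 0 0 0 0 0; 0.0039 0.0127 0 0 0 0; 0.0039 0.0127 0 0 0 0; 0.0039 0.0127 0 0 0 0; 0.0039 0.0127 0 0 0 0; 0.0039 0.0127 0 0 0 0; 0 0 0 0 0 0")

```text
clock: 25.65
tool_pos: [0.5798, 0.0789, 0.0342]
orientation: [[-0.303, -0.937, -0.172], [-0.053, -0.163, 0.985], [-0.951, 0.308, -0.0]]
force: [-0.4, 0.1, 0.3]
grip_width: -0.0002
```

Run:
```python
from h import *
st()
```

```text
t 25.65 pos [0.5798 0.0789 0.0342] corner [-0.0028 -0.1319  0.0342] toolx [-0.303 -0.053 -0.951] F [-0.4  0.1  0.3] w -0.0002 q [ 2.8 45.8 18.3 80.3 -2.2 -6.7]
```

>>> jog_arm(rows="0.0029 0.0096 0 0 0 0; 0.0029 0.0096 0 0 0 0; 0.0029 0.0096 0 0 0 0; 0.0029 0.0096 0 0 0 0; 0.0029 0.0096 0 0 0 0; 0.0029 0.0096 0 0 0 0; 0 0 0 0 0 0")

```text
clock: 26.35
tool_pos: [0.5714, 0.0774, 0.0345]
orientation: [[-0.302, -0.938, -0.172], [-0.053, -0.163, 0.985], [-0.952, 0.307, -0.0]]
force: [1.7, 0.4, -0.8]
grip_width: -0.0002
```

>>> jog_arm(rows="0.0019 0.0064 0 0 0 0; 0.0019 0.0064 0 0 0 0; 0.0019 0.0064 0 0 0 0; 0 0 0 0 0 0")

```text
clock: 26.75
tool_pos: [0.568, 0.0768, 0.0344]
orientation: [[-0.303, -0.937, -0.172], [-0.053, -0.163, 0.985], [-0.951, 0.308, -0.0]]
force: [1.8, 0.3, -0.4]
grip_width: 0.0
```

Run:
```python
from h import *
st()
```

```text
t 26.75 pos [0.568  0.0768 0.0344] corner [-0.0027 -0.1199  0.0344] toolx [-0.303 -0.053 -0.951] F [ 1.8  0.3 -0.4] w 0.0 q [ 2.7 44.3 15.4 78.9 -2.2 -6.8]
```

Contact is at 1.8 N, so only black is sliding. I'll continue to the stop.

>>> jog_arm(rows="0.0019 0.0064 0 0 0 0; 0 0 0 0 0 0")

```text
clock: 26.95
tool_pos: [0.5678, 0.0768, 0.0345]
orientation: [[-0.302, -0.938, -0.172], [-0.053, -0.163, 0.985], [-0.952, 0.306, -0.0]]
force: [2.9, 1.6, -1.0]
grip_width: -0.0001
```

>>> jog_arm(rows="0.0019 0.0064 0 0 0 0; 0 0 0 0 0 0")

```text
clock: 27.15
tool_pos: [0.5678, 0.0768, 0.0346]
orientation: [[-0.3, -0.938, -0.172], [-0.053, -0.163, 0.985], [-0.953, 0.305, -0.0]]
force: [5.1, 1.0, -2.3]
grip_width: -0.0001
```

>>> jog_arm(rows="0.0019 0.0064 0 0 0 0; 0 0 0 0 0 0")

```text
clock: 27.35
tool_pos: [0.5678, 0.0767, 0.0347]
orientation: [[-0.298, -0.939, -0.172], [-0.052, -0.163, 0.985], [-0.953, 0.303, -0.001]]
force: [7.0, 0.9, -2.1]
grip_width: -0.0003
```

```bash
cat >> h.py <<'E'
def ends(q):
    for t in ["plate_front","plate_mid","plate_back"]:
        m=ctrl.masks_of(q,t)
        if m:
            y,x=np.nonzero(m[0]["mask"]);k=y>y.max()-3
            for z in (0.,.1): print(t,"z",z,round(m[0]["score"],2),"lowest px",y.max(),np.round(cpts((0,0),-CY,[ray(q,(np.median(x[k]),y.max()+.5),z)-O])[0],4))
E
python3 - <<'E'
from h import *
st(); ends(ctrl.read_camera("wrist"))
E
```

```text
t 27.35 pos [0.5678 0.0767 0.0347] corner [-0.0028 -0.1196  0.0347] toolx [-0.298 -0.052 -0.953] F [ 7.   0.9 -2.1] w -0.0003 q [ 2.7 43.9 14.8 78.4 -2.2 -6.9]
plate_front z 0.0 0.77 lowest px 255 [-0.0442 -0.1439  0.    ]
plate_front z 0.1 0.77 lowest px 255 [-0.0256 -0.1216  0.1   ]
plate_mid z 0.0 0.77 lowest px 253 [-0.0229 -0.1424  0.    ]
plate_mid z 0.1 0.77 lowest px 253 [-0.0136 -0.1208  0.1   ]
plate_back z 0.0 0.62 lowest px 252 [-0.0066 -0.1417  0.    ]
plate_back z 0.1 0.62 lowest px 252 [-0.0044 -0.1204  0.1   ]
```

All three ends now agree within about 1 mm. A quick repeat at x ≈ -20 mm will make sure front and mid are still seated.

>>> jog_arm(rows="-0.012 -0.038 0 0 0 0; -0.01 -0.032 0 0 0 0; 0 0 -0.06 0 0 0; 0 0 -0.06 0 0 0; 0 0 0 0 0 0; 0.0058 0.019 0 0 0 0; 0.0039 0.0127 0 0 0 0; 0.0019 0.0064 0 0 0 0; 0.0019 0.0064 0 0 0 0; 0.0019 0.0064 0 0 0 0; 0 0 0 0 0 0")

```text
clock: 28.65
tool_pos: [0.5716, 0.0594, 0.0347]
orientation: [[-0.302, -0.938, -0.172], [-0.053, -0.164, 0.985], [-0.952, 0.307, -0.0]]
force: [1.0, 0.0, 0.1]
grip_width: 0.0002
```

Run:
```python
from h import *
st()
```

```text
t 28.65 pos [0.5716 0.0594 0.0347] corner [-0.0205 -0.1204  0.0347] toolx [-0.302 -0.053 -0.952] F [1.  0.  0.1] w 0.0002 q [ 1.2 44.4 15.6 78.9 -2.7 -8.3]
```

>>> jog_arm(rows="0.0019 0.0064 0 0 0 0; 0.0019 0.0064 0 0 0 0; 0 0 0 0 0 0")

```text
clock: 28.95
tool_pos: [0.5713, 0.0591, 0.0348]
orientation: [[-0.299, -0.939, -0.172], [-0.053, -0.164, 0.985], [-0.953, 0.304, -0.001]]
force: [4.6, 1.8, -0.5]
grip_width: 0.0001
```

>>> jog_arm(rows="0.0019 0.0064 0 0 0 0; 0.0019 0.0064 0 0 0 0; 0 0 0 0 0 0")

```text
clock: 29.25
tool_pos: [0.5714, 0.059, 0.0348]
orientation: [[-0.295, -0.94, -0.172], [-0.052, -0.164, 0.985], [-0.954, 0.3, -0.001]]
force: [7.6, 1.9, -2.6]
grip_width: -0.0002
```

>>> jog_arm(rows="-0.0195 -0.0637 0 0 0 0; -0.039 -0.127 0 0 0 0; -0.0585 -0.191 0 0 0 0; -0.15 0.05 0 0 0 0; 0 0 0 0 0 0")

```text
clock: 29.75
tool_pos: [0.6272, 0.0687, 0.0587]
orientation: [[-0.301, -0.938, -0.172], [-0.054, -0.163, 0.985], [-0.952, 0.306, -0.001]]
force: [0.8, -0.5, -0.1]
grip_width: 0.0001
```

Run:
```python
from h import *
st()
q=ctrl.read_camera("wrist");ends(q);t=ctrl.read_camera("top");s=ctrl.read_camera("scene")
for n,p in(("wrist",q),("top",t),("scene",s)):
    print(n,"bookend",[(np.round(cpts((0,0),-CY,[np.array(d["position"])-O])[0],4),round(d["score"],2)) for d in ctrl.landmark_of(p,"bookend_grip")[:1]])
cv2.imwrite("pics/w1.png",q["image"])
# top-edge end line of each plate at z=.1 along x: columns
for x in (-.027,-.024,-.017,-.013,-.007,-.003):
    ys=np.arange(-.11,-.135,-.0005)
    uv=proj(q,[cpts(O[:2],CY,[[x,y,.1]])[0] for y in ys]);v=cv2.remap(q["image"],uv[None,:,0].astype(np.float32),uv[None,:,1].astype(np.float32),1)[0].astype(int)
    d=np.abs(v[3:]-v[:-3]).sum(1);i=d.argmax();print(x,"top end y",round(ys[i+1],4),d[i])
```

```text
t 29.75 pos [0.6272 0.0687 0.0587] corner [-0.021  -0.1767  0.0587] toolx [-0.301 -0.054 -0.952] F [ 0.8 -0.5 -0.1] w 0.0001 q [ 1.9 51.3 32.9 89.3 -2.5 -7.6]
plate_mid z 0.0 0.88 lowest px 153 [-0.0139 -0.1209  0.    ]
plate_mid z 0.1 0.88 lowest px 153 [-0.0162 -0.1327  0.1   ]
plate_back z 0.0 0.84 lowest px 153 [-0.0039 -0.1209  0.    ]
plate_back z 0.1 0.84 lowest px 153 [-0.0102 -0.1327  0.1   ]
wrist bookend [(array([-0.0737, -0.0672,  0.0399]), 0.79)]
top bookend [(array([-0.0767, -0.0663,  0.0397]), 0.54)]
scene bookend [(array([-0.0763, -0.069 ,  0.0445]), 0.79)]
-0.027 top end y -0.1205 215
-0.024 top end y -0.1205 217
-0.017 top end y -0.1325 212
-0.013 top end y -0.132 242
-0.007 top end y -0.1315 259
-0.003 top end y -0.13 270
```

Edges are flush: silver -120.5, blue -120.9 and black -120.9 mm. I'm going back to the bookend to re-press it squarely.

Run:
```python
from h import *
a=np.radians(145);tz=np.array([np.cos(a),np.sin(a),0]);tx=np.array([0,0,-1.]);R1=np.c_[tx,np.cross(tz,tx),tz]
c=lambda P:cpts(O[:2],CY,[P])[0]
s=ctrl.observe();p0=np.array(s["tool_pos"]);R0=np.array(s["orientation"])
pu=c([-.03,-.195,.14]);plan(pu,R0,2)
p2=c([-.17,-.19,.20]);plan(p2,R1,7,(pu,R0))
R=leanR(CY,40);T=c([-.062,-.067,.0255]);plan(T-.115*R[:,0],R,9,(p2,R1))
```

```text
-0.282 0.022 -0.031 0 0 0; -0.282 0.022 -0.031 0 0 0
max mm/deg per row 42.7460003544543 0.0
-0.053 0.022 -0.133 -0.142 0.022 -0.054; -0.052 0.034 -0.131 -0.142 0.022 -0.054; -0.051 0.047 -0.128 -0.142 0.022 -0.054; -0.051 0.058 -0.123 -0.142 0.022 -0.054; -0.052 0.07 -0.116 -0.142 0.022 -0.054; -0.053 0.08 -0.109 -0.142 0.022 -0.054; -0.055 0.089 -0.1 -0.142 0.022 -0.054
max mm/deg per row 21.771072363040243 6.912232364573883
0.064 0.047 0.082 -0.106 -0.039 -0.094; 0.063 0.044 0.084 -0.106 -0.039 -0.094; 0.063 0.042 0.086 -0.106 -0.039 -0.094; 0.062 0.039 0.087 -0.106 -0.039 -0.094; 0.062 0.036 0.089 -0.106 -0.039 -0.094; 0.062 0.033 0.09 -0.106 -0.039 -0.094; 0.063 0.031 0.09 -0.106 -0.039 -0.094; 0.063 0.028 0.091 -0.106 -0.039 -0.094; 0.064 0.025 0.091 -0.106 -0.039 -0.094
max mm/deg per row 17.125611478965386 6.612035680235446
```

>>> jog_arm(rows="-0.282 0.022 -0.031 0 0 0; -0.282 0.022 -0.031 0 0 0; 0 0 0 0 0 0; -0.053 0.022 -0.133 -0.142 0.022 -0.054; -0.052 0.034 -0.131 -0.142 0.022 -0.054; -0.051 0.047 -0.128 -0.142 0.022 -0.054; -0.051 0.058 -0.123 -0.142 0.022 -0.054; -0.052 0.07 -0.116 -0.142 0.022 -0.054; -0.053 0.08 -0.109 -0.142 0.022 -0.054; -0.055 0.089 -0.1 -0.142 0.022 -0.054; 0 0 0 0 0 0")

```text
clock: 31.3
tool_pos: [0.6665, -0.0792, 0.2019]
orientation: [[0.003, -0.577, -0.817], [-0.0, -0.817, 0.577], [-1.0, -0.002, -0.003]]
force: [-0.7, 0.3, 1.1]
grip_width: -0.0004
```

>>> jog_arm(rows="0.064 0.047 0.082 -0.106 -0.039 -0.094; 0.063 0.044 0.084 -0.106 -0.039 -0.094; 0.063 0.042 0.086 -0.106 -0.039 -0.094; 0.062 0.039 0.087 -0.106 -0.039 -0.094; 0.062 0.036 0.089 -0.106 -0.039 -0.094; 0.062 0.033 0.09 -0.106 -0.039 -0.094; 0.063 0.031 0.09 -0.106 -0.039 -0.094; 0.063 0.028 0.091 -0.106 -0.039 -0.094; 0.064 0.025 0.091 -0.106 -0.039 -0.094; 0 0 0 0 0 0", jaw=1)

```text
clock: 32.3
tool_pos: [0.5369, -0.0629, 0.1099]
orientation: [[-0.118, 0.121, -0.986], [0.641, -0.749, -0.168], [-0.759, -0.651, 0.011]]
force: [0.4, -0.4, -0.4]
grip_width: 0.0855
```

Run:
```python
from h import *
st()
R=leanR(CY,40);c=lambda P:cpts(O[:2],CY,[P])[0];T=c([-.062,-.067,.0255])
p=ctrl.read_camera("wrist"); print([(np.round(cpts((0,0),-CY,[np.array(d["position"])-O])[0],4),round(d["score"],2)) for d in ctrl.landmark_of(p,"bookend_grip")[:2]])
plan(T-.03*R[:,0],R,5); plan(T,R,3,(T-.03*R[:,0],R))
```

```text
t 32.3 pos [ 0.5369 -0.0629  0.1099] corner [-0.135  -0.0649  0.1099] toolx [-0.118  0.641 -0.759] F [ 0.4 -0.4 -0.4] w 0.0855 q [ -31.8   43.3   13.1   89.7   28.8 -139.2]
[(array([-0.0735, -0.0648,  0.0362]), 0.92)]
0.112 0.001 0.001 -0.002 0 0.001; 0.112 0.001 0.001 -0.002 0 0.001; 0.112 0.001 0.001 -0.002 0 0.001; 0.112 0 0.001 -0.002 0 0.001; 0.112 0 0.001 -0.002 0 0.001
max mm/deg per row 16.82799172406347 0.0978662503168939
0.067 0 0 0 0 0; 0.067 0 0 0 0 0; 0.067 0 0 0 0 0
max mm/deg per row 9.999999999999996 0.0
```

>>> jog_arm(rows="0.112 0.001 0 -0.002 0 0.001; 0.112 0.001 0 -0.002 0 0.001; 0.112 0.001 0 -0.002 0 0.001; 0.112 0 0 -0.002 0 0.001; 0.112 0 0 -0.002 0 0.001; 0.067 0 0 0 0 0; 0.067 0 0 0 0 0; 0.067 0 0 0 0 0; 0 0 0 0 0 0")

```text
clock: 33.3
tool_pos: [0.5262, 0.0099, 0.0258]
orientation: [[-0.112, 0.137, -0.984], [0.634, -0.753, -0.177], [-0.765, -0.644, -0.002]]
force: [1.4, 0.7, -0.6]
grip_width: 0.0854
```

Run:
```python
from h import *
st()
R=leanR(CY,40);s=ctrl.observe();print(np.degrees(Ro.from_matrix(np.array(s["orientation"]).T@R).as_rotvec()))
```

```text
t 33.3 pos [0.5262 0.0099 0.0258] corner [-0.0614 -0.0671  0.0258] toolx [-0.112  0.634 -0.765] F [ 1.4  0.7 -0.6] w 0.0854 q [ -26.3   42.3   -1.9   72.4   31.2 -134.1]
[0.25499923 0.03066935 0.09527155]
```

>>> jog_arm(rows="0 0 0 0 0 0; 0 0 0 0 0 0; 0 0 0 0 0 0; 0 0 0 0 0 0; 0 0 0 0 0 0; 0 0 0 0 0 0; 0 0 0 0 0 0; 0 0 0 0 0 0", jaw=0, force=40)

```text
clock: 34.1
tool_pos: [0.5268, 0.0084, 0.0265]
orientation: [[-0.111, 0.137, -0.984], [0.633, -0.753, -0.176], [-0.766, -0.643, -0.003]]
force: [-1.7, -5.9, 4.7]
grip_width: 0.0283
```

Run:
```python
from h import *
st()
R=leanR(CY,40);s=ctrl.observe();print(np.degrees(Ro.from_matrix(np.array(s["orientation"]).T@R).as_rotvec()))
```

```text
t 34.1 pos [0.5268 0.0084 0.0265] corner [-0.063  -0.0674  0.0265] toolx [-0.111  0.633 -0.766] F [-1.7 -5.9  4.7] w 0.0283 q [ -26.4   42.2   -1.7   72.5   31.2 -134.2]
[ 0.24947182 -0.04528685  0.0215618 ]
```

>>> jog_arm(rows="0.0043 -0.0051 0 0 0 0; 0.0043 -0.0051 0 0 0 0; 0 0 0 0 0 0")

```text
clock: 34.4
tool_pos: [0.5271, 0.0088, 0.0265]
orientation: [[-0.11, 0.138, -0.984], [0.631, -0.755, -0.177], [-0.768, -0.641, -0.004]]
force: [-2.1, -9.0, 6.0]
grip_width: 0.0286
```

>>> jog_arm(rows="0.0043 -0.0051 0 0 0 0; 0.0021 -0.0026 0 0 0 0; 0 0 0 0 0 0")

```text
clock: 34.7
tool_pos: [0.5273, 0.0096, 0.0266]
orientation: [[-0.109, 0.139, -0.984], [0.63, -0.756, -0.177], [-0.769, -0.64, -0.005]]
force: [-2.6, -12.1, 8.2]
grip_width: 0.0289
```

>>> jog_arm(rows="0.0043 -0.0051 0 0 0 0; 0.0043 -0.0051 0 0 0 0; 0 0 0 0 0 0")

```text
clock: 35.0
tool_pos: [0.5275, 0.0108, 0.0266]
orientation: [[-0.108, 0.14, -0.984], [0.629, -0.757, -0.177], [-0.77, -0.638, -0.006]]
force: [-2.5, -14.0, 8.8]
grip_width: 0.0287
```

Run:
```python
from h import *
st()
```

```text
t 35.0 pos [0.5275 0.0108 0.0266] corner [-0.0608 -0.0685  0.0266] toolx [-0.108  0.629 -0.77 ] F [ -2.5 -14.    8.8] w 0.0287 q [ -26.1   41.8   -2.2   71.9   31.1 -133.7]
```

>>> jog_arm(rows="0 0 0.009 0 0 0; 0 0 0.009 0 0 0; 0 0 0.009 0 0 0; 0 0 0 0 0 0")

```text
clock: 35.4
tool_pos: [0.5266, 0.0109, 0.0268]
orientation: [[-0.102, 0.142, -0.985], [0.631, -0.756, -0.174], [-0.769, -0.639, -0.012]]
force: [5.8, -8.2, 4.0]
grip_width: 0.0286
```

>>> jog_arm(rows="0.0043 -0.0051 0 0 0 0; 0 0 0 0 0 0")

```text
clock: 35.6
tool_pos: [0.5266, 0.0109, 0.0267]
orientation: [[-0.102, 0.142, -0.985], [0.63, -0.757, -0.175], [-0.77, -0.638, -0.012]]
force: [5.9, -11.7, 5.3]
grip_width: 0.029
```

Run:
```python
from h import *
st()
```

```text
t 35.6 pos [0.5266 0.0109 0.0267] corner [-0.0605 -0.0677  0.0267] toolx [-0.102  0.63  -0.77 ] F [  5.9 -11.7   5.3] w 0.029 q [ -26.2   41.5   -2.8   71.4   31.3 -133.9]
```

The bookend is firm against the row. I'll relieve the load, release and retreat.

>>> jog_arm(rows="-0.0064 0.0077 -0.008 0 0 0; 0 0 0 0 0 0")

```text
clock: 35.8
tool_pos: [0.5267, 0.0109, 0.0267]
orientation: [[-0.105, 0.14, -0.985], [0.632, -0.755, -0.175], [-0.768, -0.64, -0.009]]
force: [3.6, -8.4, 5.5]
grip_width: 0.0283
```

>>> jog_arm(rows="0 0 0 0 0 0; 0 0 0 0 0 0; 0 0 0 0 0 0; 0 0 0 0 0 0; 0 0 0 0 0 0; -0.03 0 0 0 0 0; -0.15 0 0 0 0 0; -0.25 0 0 0 0 0; -0.3 0 0 0 0 0; -0.15 0 0 0 0 0; 0 0 0 0 0 0", jaw=1)

```text
clock: 36.9
tool_pos: [0.5398, -0.0732, 0.1294]
orientation: [[-0.106, 0.138, -0.985], [0.632, -0.755, -0.174], [-0.768, -0.641, -0.008]]
force: [-0.2, 0.2, 0.1]
grip_width: 0.0853
```

Run:
```python
from h import *
st()
for n in ("wrist","top","scene"):
    p=ctrl.read_camera(n)
    print(n,[(t,np.round(cpts((0,0),-CY,[np.array(d["position"])-O])[0],4),round(d["score"],2)) for t in ("bookend_grip","plate_front","plate_mid","plate_back") for d in ctrl.landmark_of(p,t)[:1]])
    cv2.imwrite(f"pics/z_{n}.png",p["image"])
    if n=="top":
        r=maskpose(p,"bookend_grip",.06);print(r and r[1])
    if n=="scene":
        for t in ("case","lens_post","cap_tin"): print(t,[np.round(d["position"],4) for d in ctrl.landmark_of(p,t)[:1]])
```

```text
t 36.9 pos [ 0.5398 -0.0732  0.1294] corner [-0.1456 -0.066   0.1294] toolx [-0.106  0.632 -0.768] F [-0.2  0.2  0.1] w 0.0853 q [ -32.4   42.4   15.    91.7   28.5 -140.2]
wrist [('bookend_grip', array([-0.073 , -0.0668,  0.0404]), 0.83), ('plate_mid', array([-0.0649, -0.0587,  0.1549]), 0.6), ('plate_back', array([ 0.2788, -0.059 , -0.002 ]), 0.43)]
top [('bookend_grip', array([-0.0722, -0.0697,  0.0392]), 0.65), ('plate_front', array([-0.0228, -0.0613, -0.0057]), 0.72), ('plate_mid', array([-0.0169, -0.0575,  0.0007]), 0.5), ('plate_back', array([-0.002 , -0.0565, -0.0007]), 0.52)]
((0.5148978233337402, 0.03201579302549362), (0.06354092061519623, 0.016325658187270164), 9.734400749206543)
scene [('bookend_grip', array([-0.0771, -0.0687,  0.0475]), 0.58), ('plate_front', array([-0.0219, -0.0617,  0.0016]), 0.91), ('plate_mid', array([-0.0123, -0.0625,  0.003 ]), 0.55), ('plate_back', array([-0.0092, -0.0654, -0.0013]), 0.65)]
case [array([0.4615, 0.3412, 0.0022])]
lens_post [array([ 6.599e-01,  2.781e-01, -5.000e-04])]
cap_tin [array([ 0.6215, -0.3223,  0.0011])]
```

Run:
```python
from h import *
a=np.radians(145);tz=np.array([np.cos(a),np.sin(a),0]);tx=np.array([0,0,-1.]);R1=np.c_[tx,np.cross(tz,tx),tz]
c=lambda P:cpts(O[:2],CY,[P])[0]
p2=c([-.17,-.19,.20]);plan(p2,R1,9)
R2=leanR(CY+90,17,-1);p3=c([-.016,-.195,.12]);plan(p3,R2,7,(p2,R1));plan(c([-.016,-.177,.0586]),R2,3,(p3,R2))
```

```text
-0.054 -0.019 -0.093 0.107 0.039 0.094; -0.053 -0.023 -0.093 0.107 0.039 0.094; -0.052 -0.026 -0.092 0.107 0.039 0.094; -0.051 -0.03 -0.092 0.107 0.039 0.094; -0.051 -0.034 -0.09 0.107 0.039 0.094; -0.051 -0.038 -0.089 0.107 0.039 0.094; -0.051 -0.042 -0.087 0.107 0.039 0.094; -0.052 -0.045 -0.085 0.107 0.039 0.094; -0.053 -0.048 -0.083 0.107 0.039 0.094
max mm/deg per row 16.403475524510213 6.636773095879423
0.076 -0.107 0.1 0.142 -0.021 0.051; 0.074 -0.098 0.111 0.142 -0.021 0.051; 0.072 -0.088 0.12 0.142 -0.021 0.051; 0.071 -0.078 0.128 0.142 -0.021 0.051; 0.07 -0.066 0.135 0.142 -0.021 0.051; 0.07 -0.053 0.14 0.142 -0.021 0.051; 0.07 -0.04 0.144 0.142 -0.021 0.051
max mm/deg per row 24.801662222109062 6.849650682405927
0.142 -0.002 0 0 0 0; 0.142 -0.002 0 0 0 0; 0.142 -0.002 0 0 0 0
max mm/deg per row 21.328020171700057 0.0
```

>>> jog_arm(rows="-0.054 -0.019 -0.093 0.107 0.039 0.094; -0.053 -0.023 -0.093 0.107 0.039 0.094; -0.052 -0.026 -0.092 0.107 0.039 0.094; -0.051 -0.03 -0.092 0.107 0.039 0.094; -0.051 -0.034 -0.09 0.107 0.039 0.094; -0.051 -0.038 -0.089 0.107 0.039 0.094; -0.051 -0.042 -0.087 0.107 0.039 0.094; -0.052 -0.045 -0.085 0.107 0.039 0.094; -0.053 -0.048 -0.083 0.107 0.039 0.094; 0 0 0 0 0 0")

```text
clock: 38.85
tool_pos: [0.668, -0.073, 0.2014]
orientation: [[0.006, -0.571, -0.821], [-0.002, -0.821, 0.571], [-1.0, -0.002, -0.006]]
force: [-0.6, -0.6, 0.7]
grip_width: 0.0853
```

>>> jog_arm(rows="0.076 -0.107 0.1 0.142 -0.021 0.051; 0.074 -0.098 0.111 0.142 -0.021 0.051; 0.072 -0.088 0.12 0.142 -0.021 0.051; 0.071 -0.078 0.128 0.142 -0.021 0.051; 0.07 -0.066 0.135 0.142 -0.021 0.051; 0.07 -0.053 0.14 0.142 -0.021 0.051; 0.07 -0.04 0.144 0.142 -0.021 0.051; 0 0 0 0 0 0; 0.142 -0.002 0 0 0 0; 0.142 -0.002 0 0 0 0; 0.142 -0.002 0 0 0 0; 0 0 0 0 0 0", jaw=0)

```text
clock: 40.05
tool_pos: [0.624, 0.072, 0.0562]
orientation: [[-0.29, -0.941, -0.172], [-0.052, -0.164, 0.985], [-0.956, 0.294, -0.001]]
force: [-0.4, 0.3, 0.0]
grip_width: 0.0001
```

```bash
cat >> h.py <<'E'
def check():
    st(); q=ctrl.read_camera("wrist"); cv2.imwrite("pics/chk.png",q["image"])
    for t in ["plate_front","plate_mid","plate_back","bookend_grip"]:
        m=ctrl.masks_of(q,t)
        if not m: print(t,"-");continue
        M=m[0]["mask"];y,x=np.nonzero(M);k=y>y.max()-3
        print(t,round(m[0]["score"],2),"foot end",np.round(cpts((0,0),-CY,[ray(q,(np.median(x[k]),y.max()+.5),0)-O])[0],4),end=" ")
        # x-extent of the top face at several y (z=.1)
        for yy in (-.07,-.09,-.11):
            xs=np.arange(-.05,.02,.00025);uv=proj(q,[cpts(O[:2],CY,[[a,yy,.1 if t[0]=="p" else .06]])[0] for a in xs]).round().astype(int)
            h=np.array([M[b,a] if 0<=a<512 and 0<=b<384 else False for a,b in uv]);print(yy,np.round(xs[h][[0,-1]],4) if h.any() else None,end=" ")
        print()
    for x in (-.027,-.023,-.017,-.013,-.007,-.003):
        ys=np.arange(-.11,-.13,-.0005)
        uv=proj(q,[cpts(O[:2],CY,[[x,y,.1]])[0] for y in ys]);v=cv2.remap(q["image"],uv[None,:,0].astype(np.float32),uv[None,:,1].astype(np.float32),1)[0].astype(int)
        d=np.abs(v[3:]-v[:-3]).sum(1);i=d.argmax();print(x,"top end",round(ys[i+1],4),d[i])
E
python3 -c "
from h import *
check()"
```

```text
t 40.05 pos [0.624  0.072  0.0562] corner [-0.0173 -0.1741  0.0562] toolx [-0.29  -0.052 -0.956] F [-0.4  0.3  0. ] w 0.0001 q [ 2.1 50.  30.3 87.2 -2.4 -7.5]
plate_front 0.68 foot end [-0.0226 -0.1218  0.    ] -0.07 [-0.0277 -0.0182] -0.09 [-0.0277 -0.0177] -0.11 [-0.0275 -0.0172] 
plate_mid 0.73 foot end [-0.0119 -0.121   0.    ] -0.07 [-0.018  -0.0085] -0.09 [-0.0175 -0.008 ] -0.11 [-0.017  -0.0075] 
plate_back 0.98 foot end [-0.002 -0.121 -0.   ] -0.07 [-0.0082  0.0018] -0.09 [-0.0077  0.0018] -0.11 [-0.0072  0.0023] 
bookend_grip 0.81 foot end [-0.0349 -0.1161  0.    ] -0.07 [-0.05   -0.0312] -0.09 [-0.05   -0.0307] -0.11 [-0.0385 -0.0302] 
-0.027 top end -0.128 208
-0.023 top end -0.121 220
-0.017 top end -0.1205 53
-0.013 top end -0.121 83
-0.007 top end -0.1205 36
-0.003 top end -0.128 335
```

Plates are contiguous and upright. The front foot reads about 0.8 mm farther out than the others, so I'll give it one gentle seating nudge.

>>> jog_arm(rows="0.07 -0.022 -0.02 0 0 0; 0.07 -0.022 -0.02 0 0 0; 0.03 0.1 0 0 0 0; 0.03 0.1 0 0 0 0; 0.018 0.058 0 0 0 0; 0 0 0 0 0 0; 0.006 0.019 0 0 0 0; 0.004 0.0127 0 0 0 0; 0 0 0 0 0 0")

```text
clock: 41.2
tool_pos: [0.5838, 0.0598, 0.0361]
orientation: [[-0.284, -0.943, -0.172], [-0.052, -0.164, 0.985], [-0.957, 0.289, -0.003]]
force: [0.5, -0.5, 0.1]
grip_width: -0.0001
```

```bash
python3 -c "
from h import *
st()"
```

```text
t 41.2 pos [0.5838 0.0598 0.0361] corner [-0.0222 -0.1324  0.0361] toolx [-0.284 -0.052 -0.957] F [ 0.5 -0.5  0.1] w -0.0001 q [ 1.2 44.6 16.7 78.7 -2.6 -8.3]
```

>>> jog_arm(rows="0.0039 0.0127 0 0 0 0; 0.0039 0.0127 0 0 0 0; 0.0039 0.0127 0 0 0 0; 0.0039 0.0127 0 0 0 0; 0.0029 0.0096 0 0 0 0; 0 0 0 0 0 0")

```text
clock: 41.8
tool_pos: [0.5741, 0.0582, 0.0363]
orientation: [[-0.284, -0.943, -0.172], [-0.052, -0.164, 0.985], [-0.957, 0.289, -0.003]]
force: [0.3, 0.1, 0.6]
grip_width: -0.0
```

>>> jog_arm(rows="0.0019 0.0064 0 0 0 0; 0.0019 0.0064 0 0 0 0; 0 0 0 0 0 0")

```text
clock: 42.1
tool_pos: [0.5729, 0.0579, 0.0364]
orientation: [[-0.283, -0.944, -0.172], [-0.052, -0.164, 0.985], [-0.958, 0.288, -0.003]]
force: [1.8, 0.2, 0.2]
grip_width: -0.0003
```

>>> jog_arm(rows="0.0019 0.0064 0 0 0 0; 0.0019 0.0064 0 0 0 0; 0 0 0 0 0 0")

```text
clock: 42.4
tool_pos: [0.5723, 0.0577, 0.0364]
orientation: [[-0.28, -0.944, -0.172], [-0.052, -0.164, 0.985], [-0.958, 0.285, -0.003]]
force: [5.4, 1.1, -1.0]
grip_width: 0.0001
```

>>> jog_arm(rows="0.0019 0.0064 0 0 0 0; 0.0019 0.0064 0 0 0 0; 0 0 0 0 0 0")

```text
clock: 42.7
tool_pos: [0.5724, 0.0577, 0.0366]
orientation: [[-0.277, -0.946, -0.172], [-0.051, -0.164, 0.985], [-0.96, 0.281, -0.003]]
force: [8.7, 1.7, -2.8]
grip_width: 0.0002
```

>>> jog_arm(rows="-0.0195 -0.0637 0 0 0 0; -0.039 -0.127 0 0 0 0; -0.0585 -0.191 0 0 0 0; -0.14 0.045 0 0 0 0; 0 0 0 0 0 0")

```text
clock: 43.2
tool_pos: [0.6279, 0.0674, 0.0598]
orientation: [[-0.283, -0.944, -0.172], [-0.052, -0.164, 0.985], [-0.958, 0.288, -0.003]]
force: [0.9, -0.2, 1.2]
grip_width: -0.0001
```

```bash
python3 -c "
from h import *
check()
for n in ('top','scene'):
    p=ctrl.read_camera(n);print(n,[np.round(cpts((0,0),-CY,[np.array(d['position'])-O])[0],4) for d in ctrl.landmark_of(p,'bookend_grip')[:1]])"
```

```text
t 43.2 pos [0.6279 0.0674 0.0598] corner [-0.0224 -0.1772  0.0598] toolx [-0.283 -0.052 -0.958] F [ 0.9 -0.2  1.2] w -0.0001 q [ 1.8 49.9 30.7 87.3 -2.5 -7.8]
plate_front 0.74 foot end [-0.0225 -0.1201  0.    ] -0.07 [-0.028  -0.0182] -0.09 [-0.027  -0.0182] -0.11 [-0.027  -0.0177] 
plate_mid 0.82 foot end [-0.0121 -0.1209  0.    ] -0.07 [-0.018  -0.0085] -0.09 [-0.0175 -0.008 ] -0.11 [-0.0175 -0.0077] 
plate_back 0.9 foot end [-0.0021 -0.1209  0.    ] -0.07 [-0.0082  0.0013] -0.09 [-0.0077  0.002 ] -0.11 [-0.0075  0.0018] 
bookend_grip 0.63 foot end [-0.0345 -0.1159  0.    ] -0.07 [-0.05   -0.0295] -0.09 [-0.05   -0.0302] -0.11 [-0.0382 -0.029 ] 
-0.027 top end -0.1285 203
-0.023 top end -0.121 208
-0.017 top end -0.121 61
-0.013 top end -0.1205 82
-0.007 top end -0.1205 23
-0.003 top end -0.1285 293
top [array([-0.0723, -0.0691,  0.0393])]
scene [array([-0.0733, -0.0682,  0.0464])]
```

```bash
python3 -c "
from h import *
ctrl.close_job();st()"
```

```text
the job is handed in; nothing more can be done
the job is handed in; nothing more can be done
```

The three plates are upright against the backstop in the same order and flush to the fence, with the bookend against the front plate. I handed the job in at about 43 s, with the gripper about 50 mm clear of everything.

**What I did:**
- **Standing the plates up:** I pushed them upright with the bookend.
- **Squaring to the fence:** I pushed their ends home with the closed fingertips. The black plate lagged by about 4 mm, so I pushed it on its own.
- **Bookend:** I gripped it again, pressed it against the row and released it.
- **Last nudge:** I pushed the front plate into the fence once more.

**Last checks, measured from the cameras:**
- **Plate ends:** they lie 120.1 to 120.9 mm from the fence at the foot and about 120.5 to 121 mm at the top, against 120 mm expected. At every fence push the plates reached a firm stop.
- **Stack:** each plate measures about 10 mm thick, with no gaps between plates. The whole stack reads about 2 mm towards the backstop, which I put down to camera calibration.
- **Bookend:** it stands about 7 to 9 mm off the middle of the plates' width. Its face reads 29 to 31 mm from the backstop, against a 30 mm stack.
- **Case, lens post and tin:** they were where they started, within measuring noise, before the last nudge. I did not measure them again after it.

**Less certain:**
- **Pictures:** I had viewed all 12 before the last steps, so the final checks are numbers only.
- **Landmark network:** it gave a few wrong plate positions in the wrist camera, which I ignored.
- **Bookend squareness:** I last checked it before the final nudge, when the top camera read within about 0.5° of square. Its edge also follows the plates in the last wrist picture.

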